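# Pin the carrier's keeper bar with a hairpin clip

## Robot

A 6-joint arm with a two-finger parallel gripper is mounted at the origin on a cart in front of the work surface, level with it; the furniture and walls round the work are solid. World frame = base frame: x ahead of the robot, y to its left, z up, the work surface at z = 0. Lengths are in m, angles in rad, forces in N, time in s.
With the tool pointing down it reaches from about 0.25 to 0.725 m from the base axis. Payload 4 kg.
Tool frame: the origin (TCP) lies between the finger pads; the fingertips stand 19 mm ahead of it and the grasp point (between the pads) is the TCP; z points along the fingers, y is the direction in which the jaws open and shut (so a half turn about z gives the same grasp; the last joint's range is limited). The gripper opens to 85 mm and grips with 20 to 120 N. Pads are 22 mm wide; open, the fingers measure 114 mm over their backs; the gripper's body (76 mm by 85 mm) begins 54 mm behind the grasp point. The pads swing forward as they close: fully open they stand 13 mm farther back than shut.
Start: joints at [1.334, 0.241, 0.005, 1.335, 0, 1.571], TCP at [0.117, 0.486, 0.25] pointing down, gripper open.
Joint ranges: [-2.72, 2.72], [-1.05, 1.87], [-1.09, 1.28], [-1.99, 2.15], [-1.42, 1.44], [-3.14, 3.14]. Speed limits (rad/s): [2.79, 2.79, 3.14, 3.14, 3.14, 3.14].

## Interface

Orientations are given as a 3x3 rotation matrix whose columns are the frame's x, y, z axes.
In Python, from workcell import env gives the robot as it stands. The module is installed in compiled form; this text tells all that it offers.
- The arm moves only by the tool step_arm, never from a script. Its argument "moves" is a list of rows, each an object of numbers: "dx", "dy", "dz": the shift along the world's x, y, z in m; "wx", "wy", "wz": the turn, a rotation vector about the world's x, y, z in degrees; "grip": the finger opening in m, from 0 to 0.0854. A call has 1 to 12 rows; each row shifts and turns the commanded pose from where the row before left it; what a row does not reach is not made up. A row lasts 1/10 s, in which the tool goes at most 50 mm and 8.59 degrees, less where a joint would pass 70% of its speed; a pose out of reach is approached as far as the arm can. A call with a gripper value outside its range is refused whole. The fingers move at their own pace and stop on an object; "squeeze" is the grip in N (left out, the last holds). Time passes only in rows, so rows that do not move let the fingers close. It gives the time, the measured TCP pose, the force and the opening at its end, in the units of the state.
- env.get_state(): the state, without advancing time (a new reading comes with each control period).
- env.snapshot(name): name is "scene" or "top" or "wrist"; returns the picture (384x512x3 uint8, red, green, blue); there is no depth.
- env.get_calibration(name): a dict with "vertical_fov" (degrees; the focal length in pixels is half the picture's height over the tangent of half this angle, whatever the lens; pixels are square), "cx", "cy" (the principal point, pixels), "R" (3x3) and "t" (3): a world point X has camera coordinates R X + t; the wrist camera has in their place "mount" (4x4, takes a point from camera to tool coordinates, whose origin is the TCP and whose axes are the flange's). Camera axes: x right, y down, z forward; pixel columns grow to the right and rows downward; lengths in m; the calibration is good to about 2 mm. A picture is of the moment at which its call begins: read the wrist's pose just before it. get_calibration takes no time and is no camera call.
- env.job_done(): hands the job in, once; it reports no verdict.
The state is a dict: "time_s": time; "joint_pos": joint angles; "joint_vel": joint speeds; "tau": joint torques, N m; "eef_pos": TCP position; "ee_rot": TCP orientation; "wrist_force": force on the tool from outside, world axes, zero at the start; "wrist_torque": the same for the moment, N m; "opening": opening from 0.0 (shut) to 1.0 (fully open).
Only numpy, scipy, OpenCV 4.12 (cv2) and the standard library are available. Lean on these libraries where they do the work, as an engineer would, in place of code of your own. Each camera call takes 0.05 s, during which the arm holds its last target.

## Task

Lock the pin carrier for transport: swing its keeper bar down over the stud, then take the hairpin clip by its black loop and slide the straight leg through the cross hole of the stud, above the bar and whichever way the stud is turned, until the bowed leg snaps over and hugs the shank. Work by feel and never force the clip, let go of it when it is home, and leave the other things on the bench where they are.

Things in the scene. Friction and masses are not known exactly. Their poses are not given: they have to be found in the camera images.
- carrier: aluminium pin carrier fixed to the bench, base plate 70 (x) by 226 (y) by 12 mm high; origin at the centre of its underside, z up. A grooved block along y holds four white pins (tops 42 mm up). The keeper bar's hinge is at the +y end; at the -y end (x 0, y -80 mm) stands the stud: round steel, 18 mm thick, from 44 mm (top of its boss, the bar's seat) to 70 mm over the bench
- stud_hole (a point): centre of the stud's cross hole, on the stud's axis, 56 mm over the bench; axes as the carrier's, they do not turn with the stud. The hole is 7 mm wide, level, right through. The stud can turn in its bore: at the start its hole points up to 52 degrees to either side of the carrier's x axis, not measured. It turns stiffly (0.06 Nm), so a leg that has found the mouth lines it up
- bar (a joint): keeper bar hinge, rad: 0 = down on the boss, level, with the stud standing through its eye; grows as the bar opens upward, to 1.4. The hinge is stiff, so the bar stays where it is put; pushing it down takes about 2 to 3 N
- bar_hinge (a point): point on the bar's hinge axis in the middle of the bar, 47 mm over the bench; its axes turn with the bar, the bar lies along their -y
- bar_eye (a point): centre of the eye at the free end of the bar (ring 38 mm outside, 22 mm inside), 165 mm from the hinge axis. The bar is flat steel, 22 mm wide, 6 mm thick; down, its top is 50 mm over the bench
- clip_loop (a point): centre of the clip's black dipped loop, 36 (x) by 22 (y) by 12 mm high, flat-sided; the clip starts flat on the bench, this point then 6 mm up, z up, x towards its open end. The clip is of 5.5 mm steel spring wire, 65 g. Take it by the loop across y: the sprung leg begins 15 mm ahead of its centre
- clip_seat (a point): point on the straight leg's axis at the centre of the sprung leg's bow: from the loop's centre 48 mm along x, -8 mm along y, 3.2 mm down. The clip is home when this is at the hole's centre. A push of 3 to 7 N makes the sprung leg ride over the shank and snap home; past home the bow stops against the shank and the force rises steeply
- clip_tip (a point): tip of the straight leg, cut off flat with a 0.5 mm chamfer, 88.8 mm along x from the loop's centre, in line with clip_seat; the leg is 5.5 mm thick. The tip goes about 30 mm past the mouth of the hole before the sprung leg touches the shank
- clip_leg (a joint): opening of the clip's sprung leg, rad: 0 = relaxed, about 0.06 while it rides over the shank, back to almost 0 when it hugs the shank
- driver_cross: screwdriver with red grip, 18x167x18 mm, bystander; origin under its middle
- stopwatch: dark grey bench timer, 50x62x19 mm, bystander; origin under its middle
- screw_tin: round white tin, 64 mm across, 25 mm high, bystander; origin under its middle
- marker_black: black marker pen, 135 mm long, bystander; origin under its middle

How it is judged:
By the outcome, as a careful person would: the job done as asked, in the order asked, and still so for the second after the job is handed in, with the robot touching nothing.
It also fails if it takes over 72 s, if anything falls off the work surface, if the arm or the gripper's body presses on something with over 40 N, if the wrist force passes 120 N, or if a joint passes its speed limit or range.

## Working session

There is one attempt and no reset: what is moved stays moved. The work goes in short steps, Python scripts to look and compute and a tool call to move; the robot and the scene stay as the last step left them, time stands still between calls to the robot, and variables do not carry over. Pictures are saved under pics/ and viewed, and the job is handed in when it is done.

Besides the shell and the picture viewer there is one more tool, called after ">>>" as name(argument=value, ...) on one line, values as JSON. step_arm: Moves the arm, as the interface text tells. Its arguments: {"type":"object","properties":{"moves":{"type":"array"},"squeeze":{"type":"number"}},"required":["moves"]}

```bash
mkdir -p pics; ls
cat > h.py <<'E'
import numpy as np, cv2
from workcell import env
def snap(n,f):
    im=env.snapshot(n); cv2.imwrite('pics/'+f+'.png',im[:,:,::-1]); return im
E
python3 - <<'E'
from h import *
np.set_printoptions(precision=4,suppress=True)
for n in ['scene','top','wrist']:
    print(n,env.get_calibration(n))
    s=env.get_state()
    im=snap(n,n+'0')
print(s)
E
```

```text
pics
scene {'vertical_fov': 57.030489262449535, 'cx': 256.3227568613745, 'cy': 183.216790143867, 'R': array([[ 0.7905, -0.6121, -0.0221],
       [-0.4393, -0.5414, -0.7169],
       [ 0.4268,  0.5764, -0.6969]]), 't': array([-0.3802,  0.3092,  0.8502])}
top {'vertical_fov': 46.911560132409875, 'cx': 262.4466393364662, 'cy': 182.10446302098714, 'R': array([[-0.1165, -0.9932, -0.0048],
       [-0.9652,  0.1143, -0.2352],
       [ 0.2342, -0.0227, -0.9719]]), 't': array([0.0991, 0.4942, 1.2069])}
wrist {'vertical_fov': 62.87144863021473, 'cx': 253.72461886805542, 'cy': 188.65521996382503, 'mount': array([[-0.0004, -0.9606, -0.2781,  0.0708],
       [ 1.    , -0.0005,  0.0002, -0.0002],
       [-0.0003, -0.2781,  0.9606, -0.1235],
       [ 0.    ,  0.    ,  0.    ,  1.    ]])}
{'time_s': 0.1, 'joint_pos': array([1.334 , 0.2414, 0.0039, 1.3352, 0.    , 1.5708]), 'joint_vel': array([ 0.0004, -0.0014,  0.0037, -0.0014,  0.0001,  0.0019]), 'tau': array([  0.    , -37.3138,  25.301 ,   0.0109,   0.    ,  -0.    ]), 'eef_pos': array([0.1172, 0.4855, 0.2495]), 'ee_rot': array([[-0.9721,  0.2346, -0.0005],
       [ 0.2346,  0.9721, -0.0018],
       [ 0.    , -0.0019, -1.    ]]), 'wrist_force': array([0.0399, 0.0372, 0.036 ]), 'wrist_torque': array([ 0.0005, -0.0169,  0.045 ]), 'opening': 0.9969692528158661}
```

View pics/scene0.png

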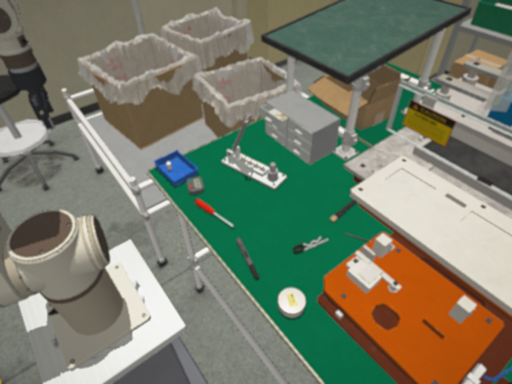

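View pics/top0.png

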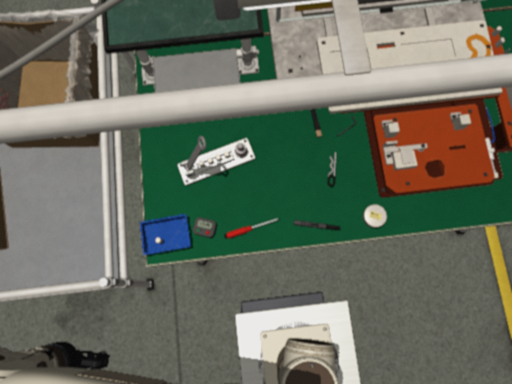

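View pics/wrist0.png

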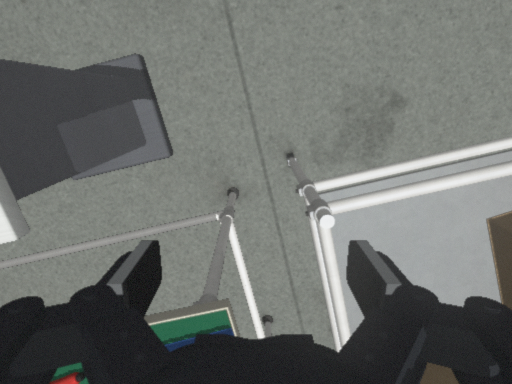

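```bash
cat >> h.py <<'E'
def cam(n):
    c=env.get_calibration(n); f=192/np.tan(np.radians(c['vertical_fov']/2))
    K=np.array([[f,0,c['cx']],[0,f,c['cy']],[0,0,1]])
    if n=='wrist':
        s=env.get_state(); M=np.array(c['mount']); Rt=s['ee_rot']; p=s['eef_pos']
        Rc=Rt@M[:3,:3]; C=Rt@M[:3,3]+p
        return K,Rc.T,-Rc.T@C
    return K,np.array(c['R']),np.array(c['t'])
def ray(cm,uv,z):
    K,R,t=cm; d=R.T@np.linalg.solve(K,[uv[0],uv[1],1]); C=-R.T@t
    return C+d*(z-C[2])/d[2]
def proj(cm,X):
    K,R,t=cm; q=K@(R@np.asarray(X,float)+t); return q[:2]/q[2]
def crop(f,x0,y0,x1,y1,k,o):
    im=cv2.imread('pics/'+f+'.png')[y0:y1,x0:x1]; cv2.imwrite('pics/'+o+'.png',cv2.resize(im,None,fx=k,fy=k,interpolation=cv2.INTER_CUBIC))
E
python3 - <<'E'
from h import *
crop('top0',160,120,260,195,8,'c1');crop('top0',290,120,390,195,8,'c2');crop('scene0',200,110,340,215,5.7,'c3');
E
```

```text
(no output)
```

View pics/c1.png

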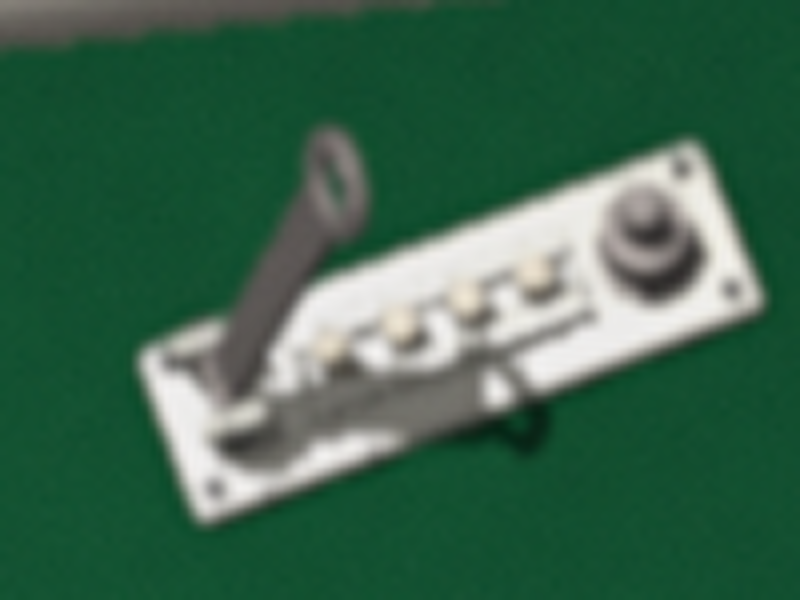

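View pics/c2.png

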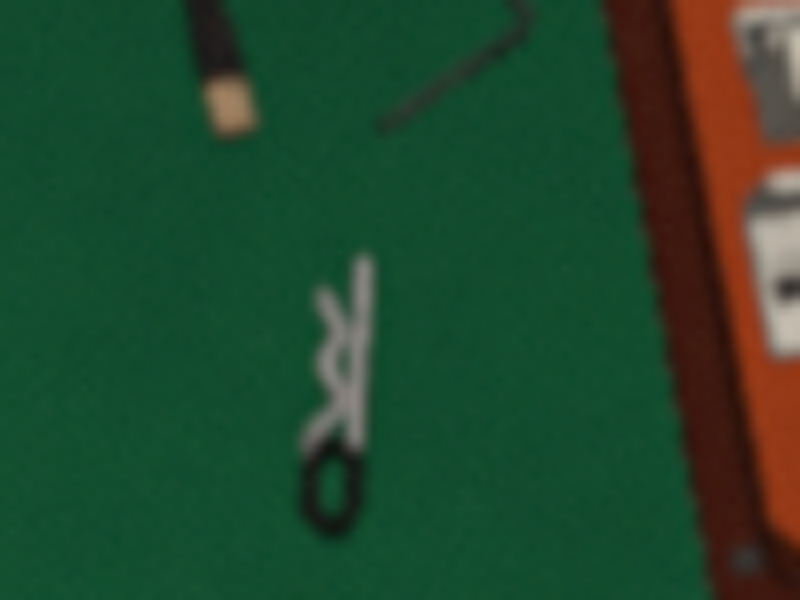

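View pics/c3.png

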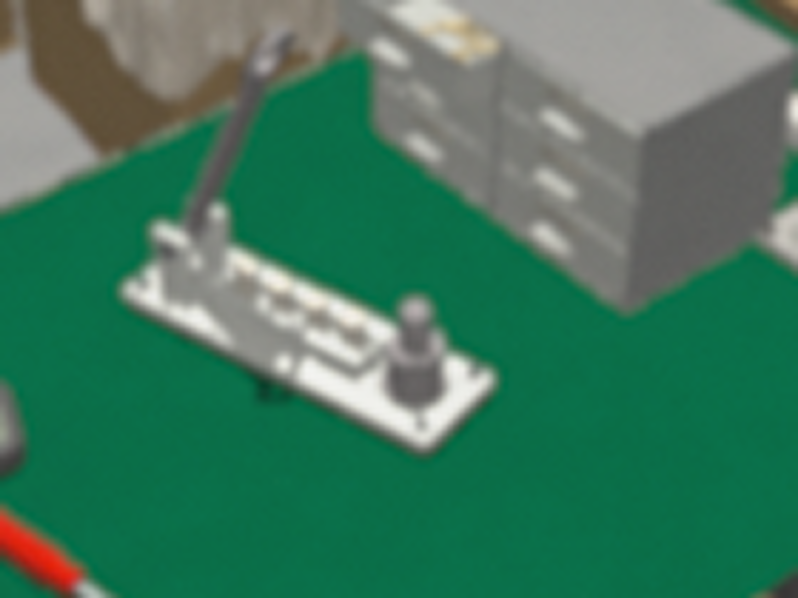

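Run:
```python
from h import *
np.set_printoptions(precision=4,suppress=True)
T=cam('top');S=cam('scene')
u=lambda a:(a[0]/8+160-.44,a[1]/8+120-.44)
P=np.array([ray(T,u(c),.012)[:2] for c in [(145,355),(690,140),(762,300),(200,525)]])
print(P, np.linalg.norm(P-np.roll(P,-1,0),axis=1), P.mean(0))
# model corners: img left = hinge end (+y)
M=np.array([[1,1],[1,-1],[-1,-1],[-1,1]])*[.035,.113]
c=P.mean(0);H=(P-c).T@M;U,s,V=np.linalg.svd(H);R=U@np.diag([1,np.linalg.det(U@V)])@V
print(R,np.degrees(np.arctan2(R[1,0],R[0,0])),(M@R.T+c-P))
W=lambda x,y,z:np.r_[R@[x,y]+c,z]
print('stud',W(0,-.08,.056),proj(T,W(0,-.08,.07)),'seen',u((643,207)),'scene',proj(S,W(0,-.08,.07)),(415/5.7+200,305/5.7+110))
v=lambda a:(a[0]/8+290-.44,a[1]/8+120-.44)
L=ray(T,v((332,490)),.006);tip=ray(T,v((366,256)),.0028);b=ray(T,v((355,450)),.0028)
print('loop',L,'tip',tip,np.degrees(np.arctan2(*(tip-b)[1::-1])),(tip-L))
for n,a in dict(tin=(375,216),mk=(317,225),drv=(251,228),timer=(205,228),tray=(166,236)).items(): print(n,ray(T,a,.015))
```

```text
[[0.5995 0.2857]
 [0.6599 0.0733]
 [0.5935 0.0533]
 [0.5316 0.2702]] [0.2208 0.0694 0.2256 0.0696] [0.5961 0.1706]
[[ 0.9621 -0.2727]
 [ 0.2727  0.9621]] 15.825377119249342 [[-0.0005  0.0031]
 [ 0.0007 -0.0019]
 [-0.0003 -0.0009]
 [ 0.     -0.0004]]
stud [0.618  0.0937 0.056 ] [239.5689 144.8006] seen (239.935, 145.435) scene [271.9173 163.2696] (272.8070175438596, 163.50877192982455)
loop [ 0.495  -0.1645  0.006 ] tip [ 0.5848 -0.1919  0.0028] -11.994062873150451 [ 0.0898 -0.0274 -0.0032]
tin [ 0.3739 -0.2735  0.015 ]
mk [ 0.3676 -0.1024  0.015 ]
drv [0.3813 0.0883 0.015 ]
timer [0.3969 0.2205 0.015 ]
tray [0.387  0.3342 0.015 ]
```

```bash
cat >> h.py <<'E'
TH=np.radians(15.8); CR=np.array([[np.cos(TH),-np.sin(TH)],[np.sin(TH),np.cos(TH)]]); C0=np.array([.5961,.1706])
def W(x,y,z): return np.r_[CR@[x,y]+C0,z]
E
python3 - <<'E'
from h import *
np.set_printoptions(precision=4,suppress=True)
T=cam('top');S=cam('scene')
print('eye seen', (338/8+160-.4,185/8+120-.4),(270/5.7+200,48/5.7+110))
for a in np.arange(.7,1.41,.1):
    X=W(0,.085-.165*np.cos(a),.047+.165*np.sin(a)); print(a,X,proj(T,X),proj(S,X))
print(W(0,.085,.047))
E
```

```text
eye seen (201.85, 142.725) (247.36842105263156, 118.42105263157895)
0.7 [0.6073 0.131  0.1533] [224.5743 140.3012] [261.6685 137.8461]
0.7999999999999999 [0.6043 0.1418 0.1654] [220.266  140.3585] [258.6247 133.3699]
0.8999999999999999 [0.6009 0.1537 0.1762] [215.5079 140.721 ] [255.2663 129.0595]
0.9999999999999999 [0.5972 0.1666 0.1858] [210.3483 141.393 ] [251.6375 124.9749]
1.0999999999999999 [0.5933 0.1804 0.194 ] [204.845  142.3741] [247.7878 121.1731]
1.1999999999999997 [0.5892 0.1949 0.2008] [199.0641 143.6584] [243.7705 117.7059]
1.2999999999999998 [0.585  0.2099 0.206 ] [193.0797 145.2343] [239.6414 114.619 ]
1.4 [0.5806 0.2254 0.2096] [186.9719 147.0849] [235.4576 111.9508]
[0.573  0.2524 0.047 ]
```

>>> step_arm(moves=[{"dx": 0.0385, "dy": -0.0214, "wz": 2.4, "grip": 0}, {"dx": 0.0385, "dy": -0.0214, "wz": 2.4, "grip": 0}, {"dx": 0.0385, "dy": -0.0214, "wz": 2.4, "grip": 0}, {"dx": 0.0385, "dy": -0.0214, "wz": 2.4, "grip": 0}, {"dx": 0.0385, "dy": -0.0214, "wz": 2.4, "grip": 0}, {"dx": 0.0385, "dy": -0.0214, "wz": 2.4, "grip": 0}, {"dx": 0.0385, "dy": -0.0214, "wz": 2.4, "grip": 0}, {"dx": 0.0385, "dy": -0.0214, "wz": 2.4, "grip": 0}, {"dx": 0.0385, "dy": -0.0214, "wz": 2.4, "grip": 0}, {"dx": 0.0385, "dy": -0.0214, "wz": 2.4, "grip": 0}, {"dx": 0.0385, "dy": -0.0214, "wz": 2.4, "grip": 0}, {"dx": 0.0385, "dy": -0.0214, "wz": 2.8, "grip": 0}], squeeze=40)

```text
validation failed for argument at $.mo...
```

Run:
```python
from h import *
np.set_printoptions(precision=4,suppress=True)
s=env.get_state();print(s['time_s'],s['eef_pos'],s['ee_rot'],s['joint_pos'],s['opening'],s['wrist_force'])
snap('wrist','w1');snap('scene','s1')
crop('s1',180,60,340,180,5,'s1c')
```

```text
0.15 [0.1172 0.4856 0.2496] [[-0.9721  0.2346 -0.0004]
 [ 0.2346  0.9721 -0.0015]
 [-0.     -0.0016 -1.    ]] [ 1.334   0.2412  0.004   1.3352 -0.      1.5708] 0.9967020181417624 [ 0.3128 -1.0632  0.4683]
```

View pics/w1.png

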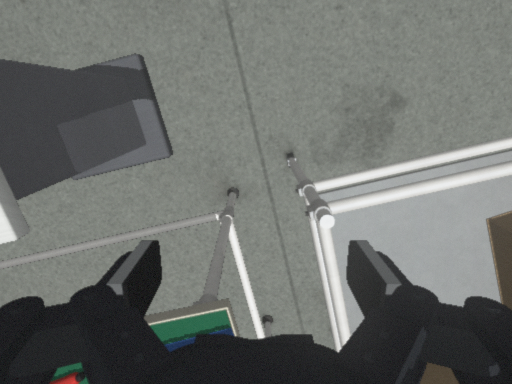

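View pics/s1c.png

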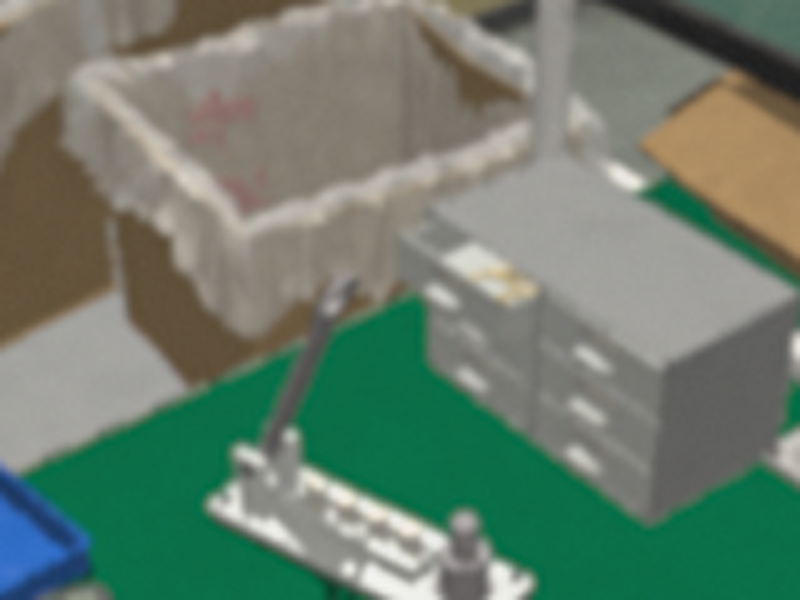

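>>> step_arm(moves=[{"dx": 0.04, "dy": -0.02, "wz": 2.5, "grip": 0.0}], squeeze=40)

```text
validation failed for argument at $.mo...
```

>>> step_arm(moves=[{"dx": 0.04, "dy": -0.02, "dz": 0.0, "wx": 0.0, "wy": 0.0, "wz": 2.5, "grip": 0.0}])

```text
time_s: 0.35
eef_pos: [0.1547, 0.4677, 0.2499]
ee_rot: [[-0.983, 0.184, -0.001], [0.184, 0.983, 0.001], [0.002, 0.001, -1.0]]
wrist_force: [1.6, 0.1, -0.3]
opening: 0.859
```

>>> step_arm(moves=[{"dx": 0.0385, "dy": -0.0216, "dz": 0.0, "wx": 0.0, "wy": 0.0, "wz": 2.4, "grip": 0.0}, {"dx": 0.0385, "dy": -0.0216, "dz": 0.0, "wx": 0.0, "wy": 0.0, "wz": 2.4, "grip": 0.0}, {"dx": 0.0385, "dy": -0.0216, "dz": 0.0, "wx": 0.0, "wy": 0.0, "wz": 2.4, "grip": 0.0}, {"dx": 0.0385, "dy": -0.0216, "dz": 0.0, "wx": 0.0, "wy": 0.0, "wz": 2.4, "grip": 0.0}, {"dx": 0.0385, "dy": -0.0216, "dz": 0.0, "wx": 0.0, "wy": 0.0, "wz": 2.4, "grip": 0.0}, {"dx": 0.0385, "dy": -0.0216, "dz": 0.0, "wx": 0.0, "wy": 0.0, "wz": 2.4, "grip": 0.0}, {"dx": 0.0385, "dy": -0.0216, "dz": 0.0, "wx": 0.0, "wy": 0.0, "wz": 2.4, "grip": 0.0}, {"dx": 0.0385, "dy": -0.0216, "dz": 0.0, "wx": 0.0, "wy": 0.0, "wz": 2.4, "grip": 0.0}, {"dx": 0.0385, "dy": -0.0216, "dz": 0.0, "wx": 0.0, "wy": 0.0, "wz": 2.4, "grip": 0.0}, {"dx": 0.0385, "dy": -0.0216, "dz": 0.0, "wx": 0.0, "wy": 0.0, "wz": 2.4, "grip": 0.0}, {"dx": 0.0385, "dy": -0.0216, "dz": 0.0, "wx": 0.0, "wy": 0.0, "wz": 2.4, "grip": 0.0}], squeeze=40)

```text
time_s: 1.45
eef_pos: [0.5822, 0.2273, 0.2501]
ee_rot: [[-0.964, -0.266, -0.0], [-0.266, 0.964, 0.0], [0.0, 0.0, -1.0]]
wrist_force: [0.2, 1.8, 0.4]
opening: 0.003
```

Run:
```python
from h import *
np.set_printoptions(precision=4,suppress=True)
s=env.get_state();print(s['time_s'],s['eef_pos'],s['ee_rot'],s['joint_pos'],s['opening'],s['wrist_force'])
snap('wrist','w2');snap('scene','s2')
crop('s2',180,60,340,180,5,'s2c')
```

```text
1.45 [0.5822 0.2273 0.2501] [[-0.964  -0.2659 -0.0002]
 [-0.2659  0.964   0.0001]
 [ 0.0002  0.0001 -1.    ]] [0.3721 0.4975 0.3793 1.4528 0.0001 0.103 ] 0.0032001761204839335 [0.1869 1.8    0.4238]
```

View pics/w2.png

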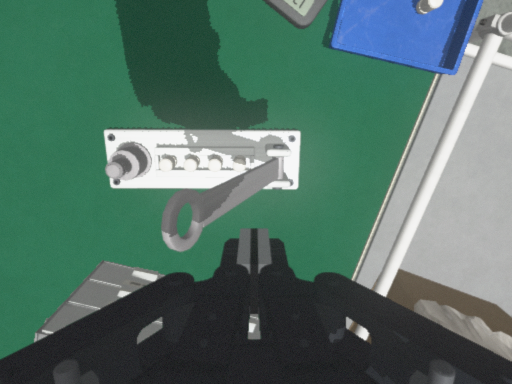

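View pics/s2c.png

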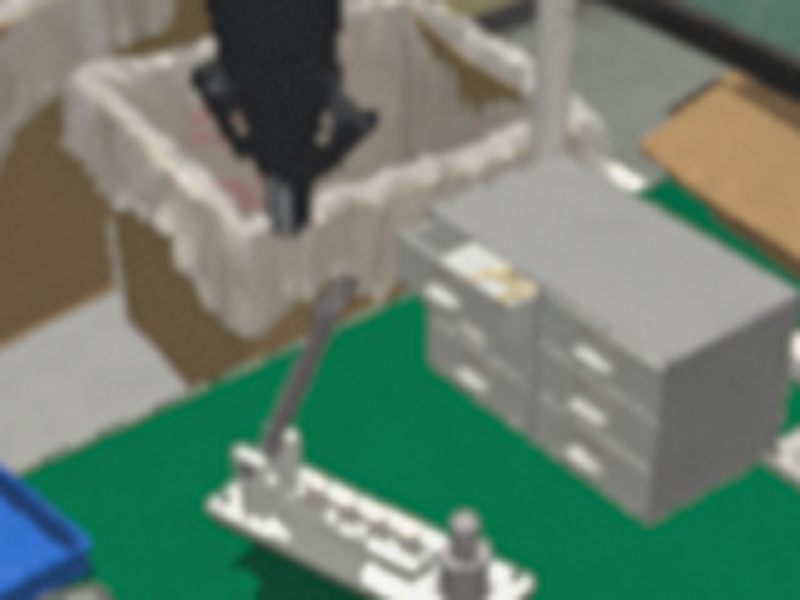

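Run:
```python
from h import *
np.set_printoptions(precision=4,suppress=True)
Wc=cam('wrist')
im=cv2.imread('pics/w2.png')
m=((im.min(2)>150)).astype(np.uint8); m[:,:95]=0;m[220:]=0;m[:, 330:]=0;m[:115]=0
ys,xs=np.nonzero(m);
cs=[]
for sx,sy in [(1,1),(-1,1),(-1,-1),(1,-1)]:
    i=np.argmin(sx*xs+sy*ys); cs.append((xs[i]+ (0 if sx>0 else 0),ys[i]))
print(cs)
h=np.array([ray(Wc,c,.012)[:2] for c in cs]); print(h,h.mean(0),np.linalg.norm(h-np.roll(h,-1,0),axis=1))
d=h[1]-h[0]+h[2]-h[3]; print('yaw',np.degrees(np.arctan2(-d[0],d[1])))
print('old stud top proj',proj(Wc,W(0,-.08,.07)),proj(Wc,W(0,-.08,.056)))
crop('w2',90,115,310,260,3.6,'w2c')
```

```text
[(np.int64(104), np.int64(130)), (np.int64(299), np.int64(131)), (np.int64(297), np.int64(187)), (np.int64(111), np.int64(186))]
[[0.5942 0.0515]
 [0.5381 0.2651]
 [0.6017 0.2824]
 [0.6579 0.0682]] [0.598  0.1668] [0.2208 0.0659 0.2215 0.0659]
yaw 14.691142698854309
old stud top proj [116.5708 170.5674] [122.3005 167.5323]
```

View pics/w2c.png

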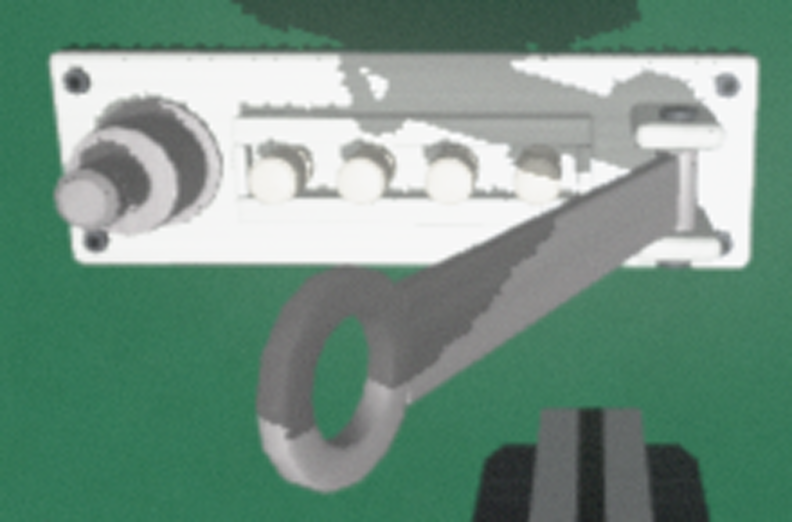

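>>> step_arm(moves=[{"dx": 0.001, "dy": -0.003, "dz": -0.025, "wx": 0.0, "wy": 0.0, "wz": 0.0, "grip": 0.0}, {"dx": 0.001, "dy": -0.003, "dz": -0.025, "wx": 0.0, "wy": 0.0, "wz": 0.0, "grip": 0.0}, {"dx": 0.0037, "dy": -0.0135, "dz": -0.005, "wx": 0.0, "wy": 0.0, "wz": 0.0, "grip": 0.0}, {"dx": 0.005, "dy": -0.0183, "dz": -0.01, "wx": 0.0, "wy": 0.0, "wz": 0.0, "grip": 0.0}, {"dx": 0.003, "dy": -0.0108, "dz": -0.008, "wx": 0.0, "wy": 0.0, "wz": 0.0, "grip": 0.0}, {"dx": 0.003, "dy": -0.0108, "dz": -0.0085, "wx": 0.0, "wy": 0.0, "wz": 0.0, "grip": 0.0}, {"dx": 0.0025, "dy": -0.009, "dz": -0.0105, "wx": 0.0, "wy": 0.0, "wz": 0.0, "grip": 0.0}, {"dx": 0.0025, "dy": -0.009, "dz": -0.0105, "wx": 0.0, "wy": 0.0, "wz": 0.0, "grip": 0.0}, {"dx": 0.0018, "dy": -0.0067, "dz": -0.012, "wx": 0.0, "wy": 0.0, "wz": 0.0, "grip": 0.0}, {"dx": 0.0018, "dy": -0.0067, "dz": -0.012, "wx": 0.0, "wy": 0.0, "wz": 0.0, "grip": 0.0}], squeeze=40)

```text
time_s: 2.55
eef_pos: [0.6065, 0.1371, 0.123]
ee_rot: [[-0.964, -0.264, 0.001], [-0.264, 0.964, 0.0], [-0.001, -0.0, -1.0]]
wrist_force: [0.2, 1.3, 1.1]
opening: 0.0
```

Run:
```python
from h import *
np.set_printoptions(precision=4,suppress=True)
s=env.get_state();print(s['time_s'],s['eef_pos'],s['wrist_force'])
snap('wrist','w3');snap('scene','s3')
crop('s3',180,60,340,180,5,'s3c')
```

```text
2.55 [0.6065 0.1371 0.123 ] [0.1937 1.3285 1.0728]
```

View pics/w3.png

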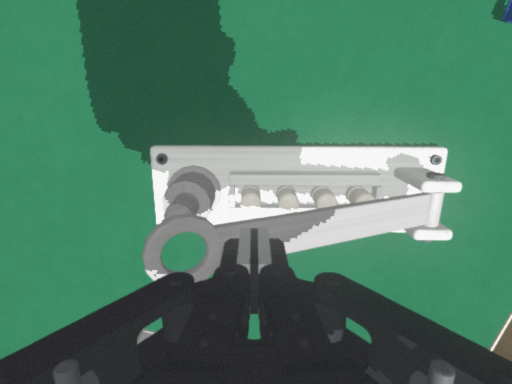

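View pics/s3c.png

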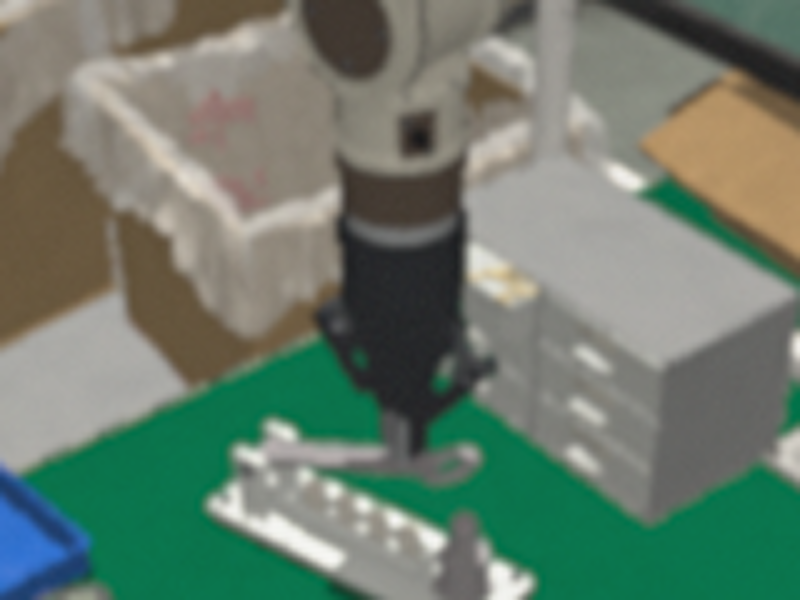

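>>> step_arm(moves=[{"dx": 0.0013, "dy": -0.005, "dz": -0.013, "wx": 0.0, "wy": 0.0, "wz": 0.0, "grip": 0.0}, {"dx": 0.001, "dy": -0.0036, "dz": -0.0135, "wx": 0.0, "wy": 0.0, "wz": 0.0, "grip": 0.0}, {"dx": 0.0005, "dy": -0.002, "dz": -0.0105, "wx": 0.0, "wy": 0.0, "wz": 0.0, "grip": 0.0}, {"dx": 0.0002, "dy": -0.001, "dz": -0.01, "wx": 0.0, "wy": 0.0, "wz": 0.0, "grip": 0.0}, {"dx": 0.0, "dy": 0.0, "dz": -0.004, "wx": 0.0, "wy": 0.0, "wz": 0.0, "grip": 0.0}, {"dx": 0.0, "dy": 0.0, "dz": -0.002, "wx": 0.0, "wy": 0.0, "wz": 0.0, "grip": 0.0}], squeeze=40)

```text
time_s: 3.25
eef_pos: [0.6085, 0.1259, 0.0699]
ee_rot: [[-0.964, -0.264, -0.002], [-0.264, 0.964, -0.0], [0.002, 0.0, -1.0]]
wrist_force: [-0.6, -0.0, 1.5]
opening: -0.002
```

>>> step_arm(moves=[{"dx": 0.0, "dy": 0.0, "dz": -0.001, "wx": 0.0, "wy": 0.0, "wz": 0.0, "grip": 0.0}, {"dx": 0.0, "dy": 0.0, "dz": -0.001, "wx": 0.0, "wy": 0.0, "wz": 0.0, "grip": 0.0}])

```text
time_s: 3.45
eef_pos: [0.6092, 0.1262, 0.0691]
ee_rot: [[-0.964, -0.265, 0.0], [-0.265, 0.964, 0.0], [-0.0, 0.0, -1.0]]
wrist_force: [-0.9, -0.1, 1.3]
opening: -0.0
```

Run:
```python
from h import *
s=env.get_state();print(s['time_s'],s['eef_pos'],s['wrist_force'])
snap('wrist','w4')
```

```text
3.45 [0.60920693 0.12624092 0.06912096] [-0.90289821 -0.12684265  1.32873833]
```

View pics/w4.png

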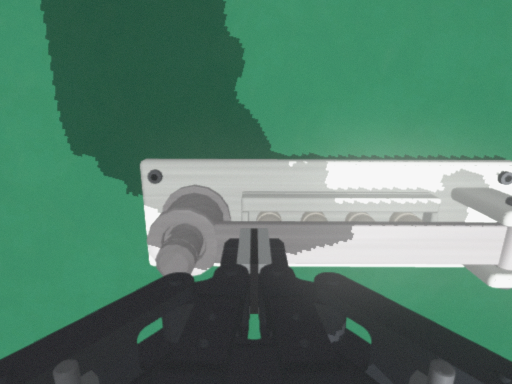

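>>> step_arm(moves=[{"dx": 0.0, "dy": 0.0, "dz": -0.001, "wx": 0.0, "wy": 0.0, "wz": 0.0, "grip": 0.0}, {"dx": 0.0, "dy": 0.0, "dz": -0.001, "wx": 0.0, "wy": 0.0, "wz": 0.0, "grip": 0.0}, {"dx": 0.0, "dy": 0.0, "dz": 0.0, "wx": 0.0, "wy": 0.0, "wz": 0.0, "grip": 0.0}])

```text
time_s: 3.8
eef_pos: [0.6094, 0.1263, 0.069]
ee_rot: [[-0.964, -0.265, 0.002], [-0.265, 0.964, 0.001], [-0.002, 0.0, -1.0]]
wrist_force: [-3.8, -0.2, 9.3]
opening: 0.001
```

>>> step_arm(moves=[{"dx": 0.0, "dy": 0.0, "dz": 0.03, "wx": 0.0, "wy": 0.0, "wz": 0.0, "grip": 0.0}, {"dx": 0.0, "dy": 0.0, "dz": 0.03, "wx": 0.0, "wy": 0.0, "wz": 0.0, "grip": 0.0}, {"dx": -0.002, "dy": -0.0078, "dz": -0.002, "wx": 2.12, "wy": -7.71, "wz": 0.0, "grip": 0.0}, {"dx": -0.002, "dy": -0.0078, "dz": -0.002, "wx": 2.12, "wy": -7.71, "wz": 0.0, "grip": 0.0}, {"dx": -0.002, "dy": -0.0078, "dz": -0.002, "wx": 2.12, "wy": -7.71, "wz": 0.0, "grip": 0.0}, {"dx": -0.002, "dy": -0.0078, "dz": -0.002, "wx": 2.12, "wy": -7.71, "wz": 0.0, "grip": 0.0}, {"dx": -0.002, "dy": -0.0078, "dz": -0.002, "wx": 2.12, "wy": -7.71, "wz": 0.0, "grip": 0.0}, {"dx": 0.0, "dy": 0.0, "dz": 0.0, "wx": 0.0, "wy": 0.0, "wz": 0.0, "grip": 0.0}])

```text
time_s: 4.6
eef_pos: [0.5927, 0.0884, 0.11]
ee_rot: [[-0.779, -0.263, 0.569], [-0.21, 0.965, 0.158], [-0.59, 0.004, -0.807]]
wrist_force: [-2.5, -0.0, -1.1]
opening: 0.002
```

Run:
```python
from h import *
np.set_printoptions(precision=4,suppress=True)
s=env.get_state();print(s['time_s'],s['eef_pos'],s['ee_rot'],s['joint_pos'],s['wrist_force'])
np.save('w5.npy',np.array(cam('wrist'),dtype=object),allow_pickle=True)
im=snap('wrist','w5')
cv2.imwrite('pics/w5r.png',cv2.resize(im[::-1,::-1,::-1],None,fx=1.5,fy=1.5))
```

```text
4.6 [0.5927 0.0884 0.11  ] [[-0.7794 -0.2628  0.5687]
 [-0.2101  0.9648  0.1579]
 [-0.5902  0.0036 -0.8072]] [ 0.1006  0.2442 -0.6395  0.0627  0.1002 -0.1317] [-2.5273 -0.0293 -1.1227]Traceback (most recent call last):
  File "<stdin>", line 4, in <module>
ValueError: could not broadcast input array from shape (3,3) into shape (3,)
```

```bash
cat >> h.py <<'E'
import pickle
def wsnap(f,crp=None,k=1.5):
    c=cam('wrist'); s=env.get_state(); im=snap('wrist',f); pickle.dump((c,s),open('pics/'+f+'.pkl','wb'))
    print(s['time_s'],s['eef_pos'],s['wrist_force'],s['opening'])
    cv2.imwrite('pics/'+f+'r.png',cv2.resize(im[:,:,::-1],None,fx=k,fy=k)) if crp is None else crop(f,*crp,k,f+'r')
    return c
def wcam(f): return pickle.load(open('pics/'+f+'.pkl','rb'))[0]
E
python3 - <<'E'
from h import *
wsnap('w5')
E
```

```text
4.6 [0.59267945 0.08844093 0.1099796 ] [-2.52727115 -0.02925707 -1.12274202] 0.0015972260762065257
```

View pics/w5r.png

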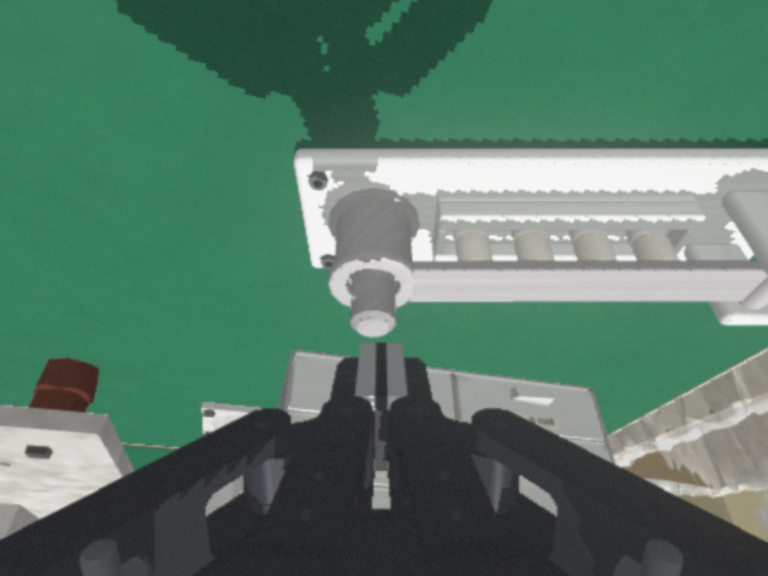

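Run:
```python
from h import *
crop('w5',205,120,295,230,6,'w5c')
im=cv2.imread('pics/w5c.png'); cv2.imwrite('pics/w5c.png',np.clip(im.astype(float)*1.6-60,0,255).astype(np.uint8)[::-1,::-1])
```

```text
(no output)
```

View pics/w5c.png

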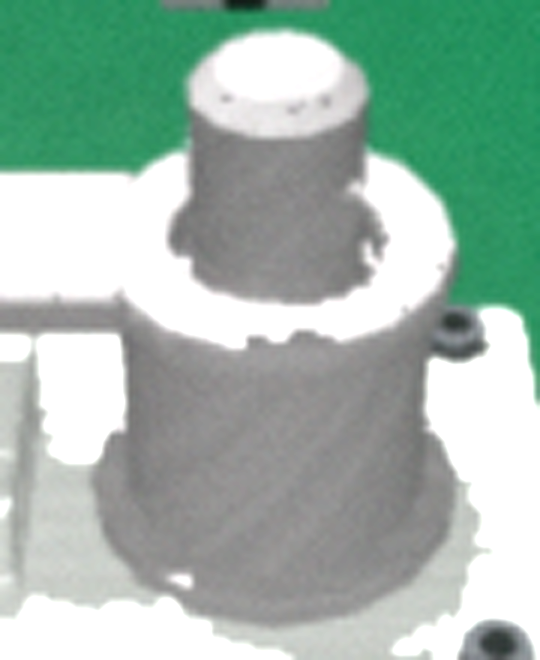

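Run:
```python
from h import *
im=cv2.imread('pics/w5.png')[::-1,::-1]
# region
x0,y0=512-272,384-225
c=im[y0-2:y0+50,x0-12:x0+40].astype(float)
x0,y0=512-295+25,384-230+0
c=im[y0:y0+60,x0:x0+50].astype(float)
g=c.mean(2); 
o=np.clip((c-60)*2.6,0,255).astype(np.uint8)
cv2.imwrite('pics/w5d.png',cv2.resize(o,None,fx=10,fy=10,interpolation=cv2.INTER_NEAREST))
```

```text
(no output)
```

View pics/w5d.png

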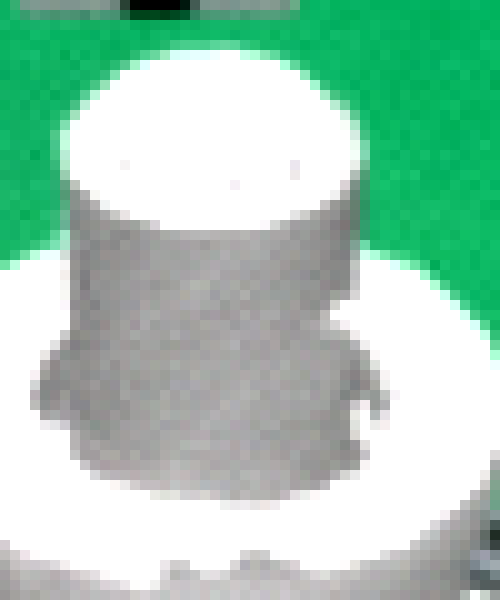

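>>> step_arm(moves=[{"dx": 0.0, "dy": -0.003, "dz": 0.001, "wx": 0.0, "wy": 0.0, "wz": 8.0, "grip": 0.0}, {"dx": 0.001, "dy": -0.003, "dz": 0.001, "wx": 0.0, "wy": 0.0, "wz": 8.0, "grip": 0.0}, {"dx": 0.002, "dy": -0.003, "dz": 0.001, "wx": 0.0, "wy": 0.0, "wz": 8.0, "grip": 0.0}, {"dx": 0.002, "dy": -0.003, "dz": 0.001, "wx": 0.0, "wy": 0.0, "wz": 8.0, "grip": 0.0}, {"dx": 0.003, "dy": -0.003, "dz": 0.001, "wx": 0.0, "wy": 0.0, "wz": 8.0, "grip": 0.0}, {"dx": 0.0, "dy": 0.0, "dz": 0.0, "wx": 0.0, "wy": 0.0, "wz": 0.0, "grip": 0.0}])

```text
time_s: 5.25
eef_pos: [0.6153, 0.0733, 0.1243]
ee_rot: [[-0.455, -0.821, 0.345], [-0.657, 0.571, 0.493], [-0.601, -0.002, -0.799]]
wrist_force: [-0.1, -0.5, 0.3]
opening: -0.004
```

Run:
```python
from h import *
c=wsnap('w6'); s=env.get_state(); print(s['ee_rot'],s['joint_pos'])
im=cv2.imread('pics/w6.png')[::-1,::-1]
u=proj(c,[.618,.092,.06]); x,y=int(511-u[0]),int(383-u[1]); print(u)
o=im[max(y-40,0):y+40,max(x-45,0):x+45].astype(float)
a=np.clip((o-40)*1.4,0,255).astype(np.uint8)
cv2.imwrite('pics/w6c.png',cv2.resize(a,None,fx=8,fy=7,interpolation=cv2.INTER_CUBIC))
```

```text
5.25 [0.61532718 0.07334639 0.12428419] [-0.08990228 -0.46315215  0.27934893] -0.0037385782961707964
[[-0.45670871 -0.82022552  0.3444521 ]
 [-0.65593558  0.57203937  0.49246266]
 [-0.6009706  -0.0010264  -0.79927047]] [-0.12714722  0.38676889 -0.33003363  0.51789844  0.56115634 -0.99159548]
[267.95160095 176.05765813]
```

View pics/w6c.png

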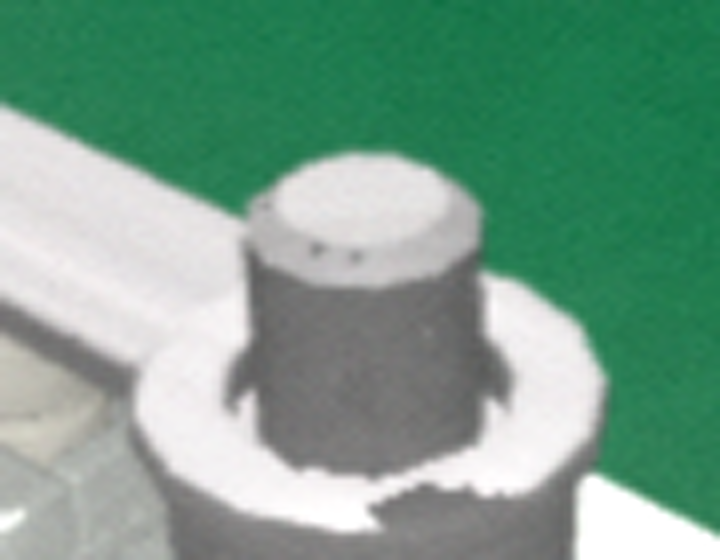

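View pics/w6r.png

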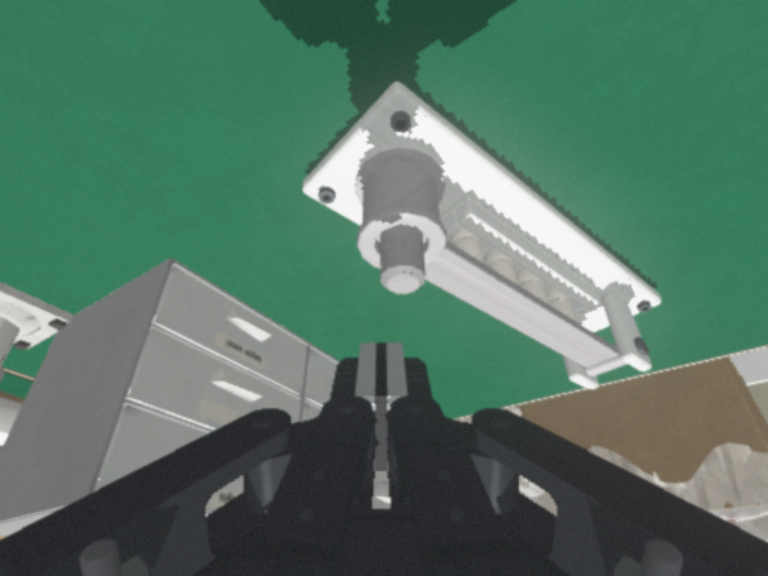

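Run:
```python
from h import *
out=[]
for f,cx,cy in [('w5',250,205),('w6',268,178)]:
    im=cv2.imread(f'pics/{f}.png').astype(np.float32).mean(2)
    o=im[cy-32:cy+32,cx-32:cx+32][::-1,::-1]
    o=cv2.bilateralFilter(o,5,12,2)
    lo,hi=np.percentile(o[28:40,22:40],[3,92]); print(lo,hi)
    out.append(cv2.resize(np.clip((o-lo+8)/(hi-lo+16)*255,0,255).astype(np.uint8),None,fx=6,fy=6,interpolation=cv2.INTER_CUBIC))
cv2.imwrite('pics/cmp.png',np.hstack(out))
```

```text
115.875634765625 173.57567443847657
119.74741630554199 179.39051513671876
```

View pics/cmp.png

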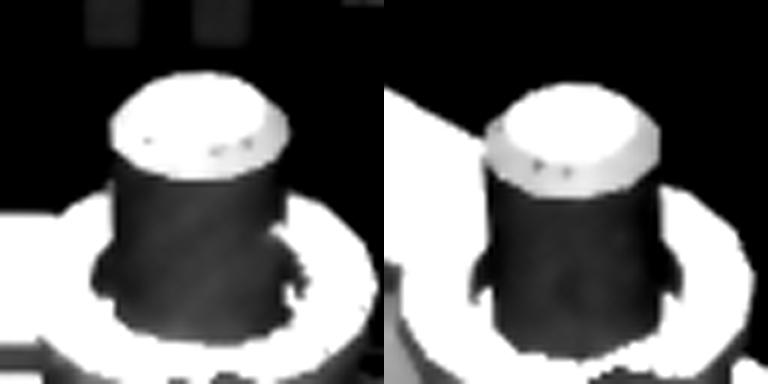

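Run:
```python
from h import *
out=[]
for f,cx,cy in [('w5',250,205),('w6',268,178)]:
    im=cv2.imread(f'pics/{f}.png').astype(np.float32).mean(2)
    o=im[cy-32:cy+32,cx-32:cx+32][::-1,::-1]
    print(np.round(cv2.GaussianBlur(o,(0,0),1)[28:58:2,18:48:2]).astype(int))
    o=cv2.GaussianBlur(o,(0,0),1.0)
    out.append(cv2.resize(np.clip((o-100)/35*255,0,255).astype(np.uint8),None,fx=6,fy=6,interpolation=cv2.INTER_CUBIC))
cv2.imwrite('pics/cmp.png',np.hstack(out))
```

```text
[[111 117 133 149 161 170 176 178 175 171 168 156 141 125 110]
 [122 115 116 119 126 134 140 142 141 139 135 127 120 115 109]
 [141 116 115 117 120 122 123 125 126 125 124 120 118 114 116]
 [155 116 116 118 121 122 124 126 125 123 122 119 117 114 122]
 [157 117 116 119 121 122 125 125 123 123 121 120 117 119 136]
 [160 117 116 120 123 123 123 123 122 123 123 121 120 132 161]
 [144 116 117 121 122 122 122 123 124 124 123 121 121 127 141]
 [121 115 118 120 122 122 123 124 125 124 123 123 122 122 122]
 [115 116 118 119 121 122 124 125 125 125 124 124 122 122 117]
 [116 115 117 119 121 123 124 124 126 127 124 123 123 120 118]
 [127 116 116 119 122 124 125 126 127 126 124 122 121 118 126]
 [162 124 119 121 123 124 126 127 126 125 123 121 120 118 124]
 [179 135 124 123 124 126 128 127 126 126 124 122 120 118 120]
 [200 172 145 136 132 132 132 129 128 128 127 126 123 128 150]
 [212 206 195 184 168 157 152 149 142 139 138 146 159 174 200]]
[[148 167 173 168 169 176 171 180 181 178 175 172 159 133 108]
 [126 141 159 170 175 178 177 181 180 175 169 158 133 118 128]
 [119 120 130 145 156 161 162 164 158 146 136 127 118 120 161]
 [122 118 122 125 127 127 129 130 127 123 120 118 114 118 162]
 [126 118 121 122 123 123 124 123 123 122 120 117 113 116 162]
 [127 117 120 122 123 124 124 124 124 122 121 119 115 115 159]
 [124 116 120 122 124 124 123 124 123 122 122 120 115 113 140]
 [117 117 120 122 124 124 124 124 124 124 121 119 116 111 118]
 [114 117 120 122 125 125 124 123 124 124 123 121 118 112 111]
 [117 118 121 124 125 125 122 123 124 124 122 121 118 113 113]
 [133 119 121 124 125 123 121 123 125 124 122 120 117 115 131]
 [147 121 122 124 125 124 123 123 125 125 122 120 117 118 155]
 [151 123 123 124 124 125 126 124 125 125 123 122 119 122 164]
 [163 129 124 125 126 128 128 128 127 127 125 125 125 136 182]
 [195 157 131 129 129 129 129 128 129 131 133 141 158 184 206]]
```

View pics/cmp.png

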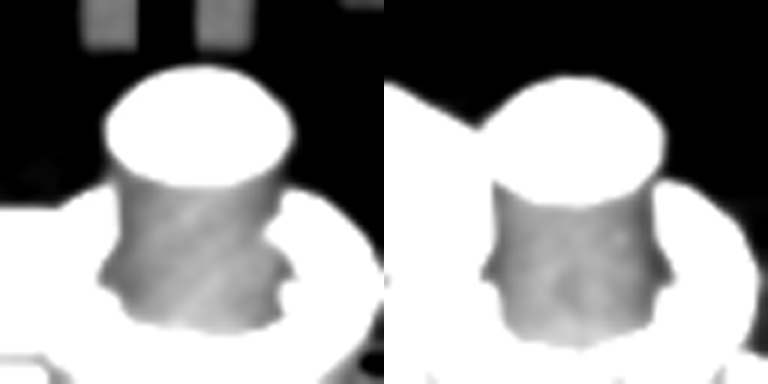

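Run:
```python
from h import *
A=np.mean([env.snapshot('wrist').astype(np.float32).mean(2) for _ in range(12)],0); np.save('pics/w6avg.npy',A)
cx,cy=268,178
o=A[cy-32:cy+32,cx-32:cx+32][::-1,::-1]
cv2.imwrite('pics/w6d.png',cv2.resize(np.clip((o-105)/28*255,0,255).astype(np.uint8),None,fx=9,fy=9,interpolation=cv2.INTER_CUBIC))
```

```text
(no output)
```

View pics/w6d.png

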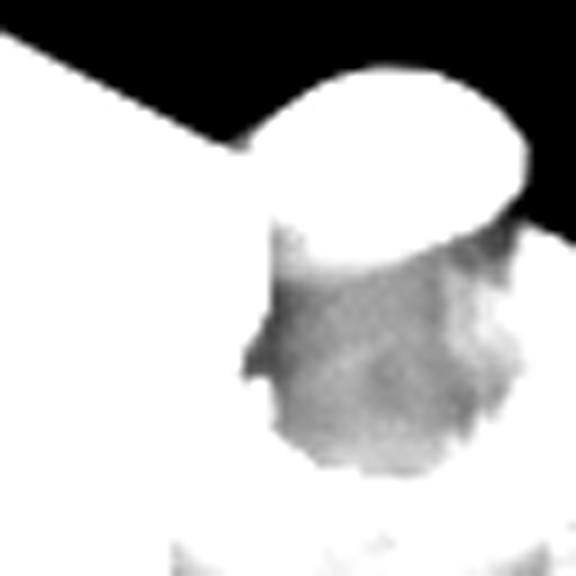

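Run:
```python
from h import *
s=env.get_state(); print(s['time_s'],s['eef_pos'],s['joint_vel'])
c=cam('wrist')
A=np.mean([env.snapshot('wrist').astype(np.float32).mean(2) for _ in range(10)],0); np.save('pics/w6avg.npy',A)
s=env.get_state(); print(s['time_s'],s['eef_pos'],s['joint_vel'],s['ee_rot'])
u=proj(c,[.618,.092,.06]).round().astype(int);cx,cy=u;print(u)
o=A[cy-32:cy+32,cx-32:cx+32][::-1,::-1]
cv2.imwrite('pics/w6d.png',cv2.resize(np.clip((o-105)/28*255,0,255).astype(np.uint8),None,fx=9,fy=9,interpolation=cv2.INTER_CUBIC))
```

```text
5.9 [0.60899187 0.07541237 0.12120489] [-0.00200605  0.00362306  0.00202912  0.00121435  0.00174581 -0.00238243]
6.4 [0.60919416 0.0751742  0.12110472] [-2.63850893e-04  1.98761678e-05  6.75610037e-04  4.24757165e-04
  2.95791903e-04  1.08638801e-03] [[-0.45605371 -0.82233097  0.34027459]
 [-0.65730333  0.56900695  0.49414919]
 [-0.59997278  0.00169495 -0.80001862]]
[257 182]
```

View pics/w6d.png

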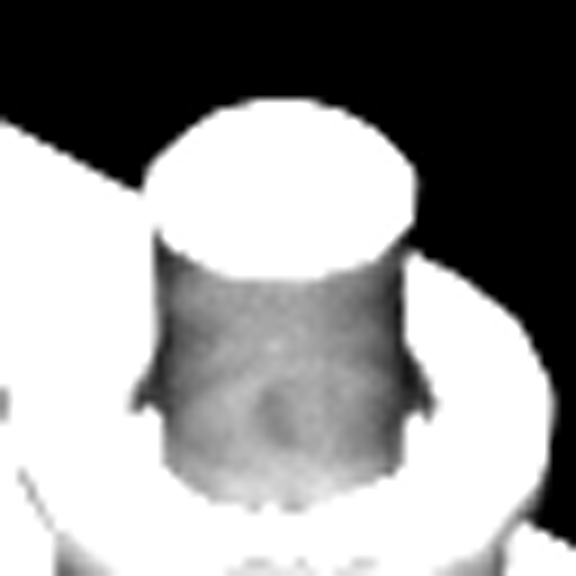

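>>> step_arm(moves=[{"dx": -0.004, "dy": -0.004, "dz": -0.004, "wx": 4.7, "wy": -3.3, "wz": -0.75, "grip": 0.0}, {"dx": -0.004, "dy": -0.004, "dz": -0.004, "wx": 4.7, "wy": -3.3, "wz": -0.75, "grip": 0.0}, {"dx": -0.004, "dy": -0.004, "dz": -0.004, "wx": 4.7, "wy": -3.3, "wz": -0.75, "grip": 0.0}, {"dx": -0.005, "dy": -0.004, "dz": -0.004, "wx": 4.7, "wy": -3.3, "wz": -0.75, "grip": 0.0}, {"dx": 0.0, "dy": 0.0, "dz": 0.0, "wx": 0.0, "wy": 0.0, "wz": 0.0, "grip": 0.0}, {"dx": 0.0, "dy": 0.0, "dz": 0.0, "wx": 0.0, "wy": 0.0, "wz": 0.0, "grip": 0.0}])

```text
time_s: 7.0
eef_pos: [0.592, 0.0589, 0.1044]
ee_rot: [[-0.315, -0.792, 0.523], [-0.394, 0.61, 0.687], [-0.863, 0.011, -0.505]]
wrist_force: [-0.5, -0.1, 0.2]
opening: -0.0
```

```bash
cat > av.py <<'E'
from h import *
import sys
f=sys.argv[1]; n=int(sys.argv[2]); k=float(sys.argv[3]) if len(sys.argv)>3 else 105
np.set_printoptions(precision=4,suppress=True)
c=wsnap(f); s=env.get_state(); print(s['ee_rot'],s['joint_pos'])
A=np.mean([env.snapshot('wrist').astype(np.float32).mean(2) for _ in range(n)],0); np.save(f'pics/{f}avg.npy',A)
print(env.get_state()['eef_pos'])
cx,cy=proj(c,[.618,.092,.06]).round().astype(int);print(cx,cy)
o=A[cy-32:cy+32,cx-32:cx+32][::-1,::-1]
a=np.clip((o-k)/28*255,0,255).astype(np.uint8); b=np.clip(o,0,255).astype(np.uint8)
cv2.imwrite(f'pics/{f}d.png',cv2.resize(np.hstack([a,b]),None,fx=6,fy=6,interpolation=cv2.INTER_CUBIC))
E
python3 av.py w7 8
```

```text
7.0 [0.592  0.0589 0.1044] [-0.4848 -0.117   0.1842] -0.00029498872817224975
[[-0.3128 -0.7925  0.5235]
 [-0.3946  0.6098  0.6873]
 [-0.864   0.0084 -0.5035]] [-0.2981  0.474  -0.6173 -0.0557  0.9455 -0.9296]
[0.5926 0.0595 0.1057]
252 190
```

View pics/w7d.png

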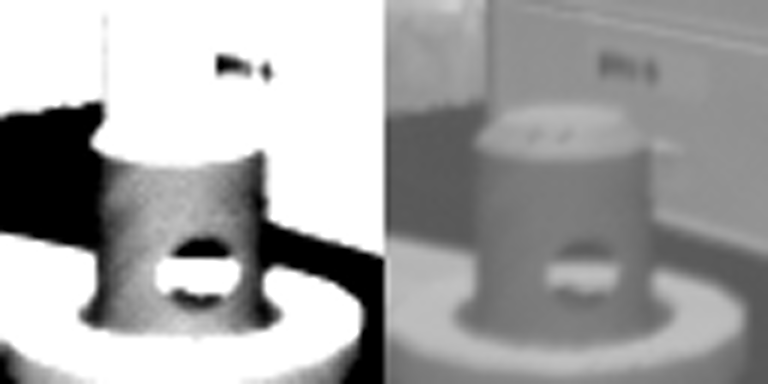

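View pics/w7r.png

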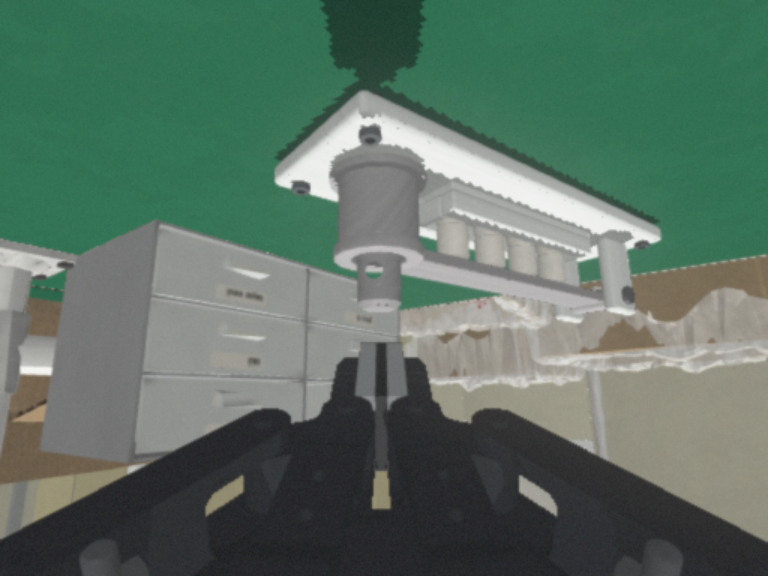

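Run:
```python
from h import *
np.set_printoptions(precision=4,suppress=True)
obs=[('w5',(248.6-.5,197)),('w7',(252+32-30.2-.5,189))]
A=[];b=[]
for f,uv in obs:
    K,R,t=wcam(f); d=R.T@np.linalg.solve(K,[uv[0],uv[1],1]); C=-R.T@t
    n=np.array([-d[1],d[0]])/np.hypot(*d[:2]); A.append(n);b.append(n@C[:2]); print(f,C,np.degrees(np.arctan2(d[1],d[0])))
X=np.linalg.solve(A,b);print(X)
K,R,t=wcam('w7');C=-R.T@t; v=X-C[:2];vz=np.degrees(np.arctan2(v[1],v[0]));print('view az',vz,'dist',np.hypot(*v), 'px/mm',K[0,0]/np.hypot(*v,C[2]-.06)/1000)
# hole height check
for z in (.056,.070): print(proj(wcam('w7'),np.r_[X-[0.009*np.cos(1.15),.009*np.sin(1.15)],z]))
```

```text
w5 [0.4672 0.0539 0.1679] 14.112114616094289
w7 [ 0.505  -0.0541  0.1057] 52.43210644256219
[0.617  0.0915]Traceback (most recent call last):
  File "<stdin>", line 9, in <module>
TypeError: return arrays must be of ArrayType
```

>>> step_arm(moves=[{"dx": -0.005, "dy": -0.01, "dz": 0.01, "wx": -6.77, "wy": 5.21, "wz": 0.0, "grip": 0.04}, {"dx": -0.01, "dy": -0.02, "dz": 0.015, "wx": -6.77, "wy": 5.21, "wz": 0.0, "grip": 0.04}, {"dx": -0.015, "dy": -0.025, "dz": 0.015, "wx": -6.77, "wy": 5.21, "wz": 0.0, "grip": 0.04}, {"dx": -0.02, "dy": -0.03, "dz": 0.015, "wx": -6.77, "wy": 5.21, "wz": 0.0, "grip": 0.04}, {"dx": -0.02, "dy": -0.03, "dz": 0.015, "wx": -6.77, "wy": 5.21, "wz": 0.0, "grip": 0.04}, {"dx": -0.02, "dy": -0.03, "dz": 0.01, "wx": -6.77, "wy": 5.21, "wz": 0.0, "grip": 0.04}, {"dx": -0.02, "dy": -0.03, "dz": 0.01, "wx": -6.77, "wy": 5.21, "wz": 0.0, "grip": 0.04}, {"dx": -0.01, "dy": -0.02, "dz": 0.0, "wx": 0.0, "wy": 0.0, "wz": -8.4, "grip": 0.04}, {"dx": -0.01, "dy": -0.02, "dz": 0.0, "wx": 0.0, "wy": 0.0, "wz": -8.4, "grip": 0.04}, {"dx": 0.0, "dy": 0.0, "dz": 0.0, "wx": 0.0, "wy": 0.0, "wz": -8.4, "grip": 0.04}, {"dx": 0.0, "dy": 0.0, "dz": 0.0, "wx": 0.0, "wy": 0.0, "wz": -8.4, "grip": 0.04}, {"dx": 0.0, "dy": 0.0, "dz": 0.0, "wx": 0.0, "wy": 0.0, "wz": -8.4, "grip": 0.04}])

```text
time_s: 8.65
eef_pos: [0.4659, -0.1517, 0.1905]
ee_rot: [[-0.985, -0.165, 0.044], [-0.165, 0.986, 0.01], [-0.046, 0.003, -0.999]]
wrist_force: [0.3, -0.2, 0.3]
opening: 0.466
```

>>> step_arm(moves=[{"dx": 0.0, "dy": 0.0, "dz": 0.0, "wx": 0.0, "wy": 0.0, "wz": -8.4, "grip": 0.04}, {"dx": 0.0, "dy": 0.0, "dz": 0.0, "wx": 0.0, "wy": 0.0, "wz": -8.4, "grip": 0.04}, {"dx": 0.0, "dy": 0.0, "dz": 0.0, "wx": 0.0, "wy": 0.0, "wz": -8.4, "grip": 0.04}, {"dx": 0.0, "dy": 0.0, "dz": 0.0, "wx": 0.0, "wy": 0.0, "wz": -8.4, "grip": 0.04}, {"dx": 0.0, "dy": 0.0, "dz": 0.0, "wx": 0.0, "wy": 0.0, "wz": -8.4, "grip": 0.04}, {"dx": 0.0, "dy": 0.0, "dz": 0.0, "wx": 0.0, "wy": 0.0, "wz": -8.4, "grip": 0.04}, {"dx": 0.0, "dy": 0.0, "dz": 0.0, "wx": 0.0, "wy": 0.0, "wz": -8.4, "grip": 0.04}, {"dx": 0.0, "dy": 0.0, "dz": 0.0, "wx": 0.0, "wy": 0.0, "wz": -8.4, "grip": 0.04}, {"dx": 0.0, "dy": 0.0, "dz": 0.0, "wx": 0.0, "wy": 0.0, "wz": -8.4, "grip": 0.04}, {"dx": 0.0, "dy": 0.0, "dz": 0.0, "wx": 0.0, "wy": 0.0, "wz": -8.4, "grip": 0.04}, {"dx": 0.0, "dy": 0.0, "dz": 0.0, "wx": 0.0, "wy": 0.0, "wz": -8.4, "grip": 0.04}, {"dx": 0.0, "dy": 0.0, "dz": 0.0, "wx": 0.0, "wy": 0.0, "wz": -8.4, "grip": 0.04}])

```text
time_s: 9.85
eef_pos: [0.466, -0.1513, 0.1905]
ee_rot: [[0.022, 1.0, 0.002], [0.999, -0.022, -0.045], [-0.045, 0.003, -0.999]]
wrist_force: [-0.4, -0.4, 0.7]
opening: 0.47
```

Run:
```python
from h import *
s=env.get_state(); print(s['time_s'],s['eef_pos'],s['ee_rot'],s['joint_pos'],s['opening'])
```

```text
9.85 [ 0.4660344  -0.15128946  0.19046852] [[ 0.02174309  0.99976178  0.00190237]
 [ 0.99874251 -0.02163487 -0.04522541]
 [-0.04517348  0.00288332 -0.998975  ]] [-0.28904048  0.24526762 -0.14957005  1.16123046 -0.04282021  1.30314227] 0.4702567405734871
```

>>> step_arm(moves=[{"dx": 0.0, "dy": 0.0, "dz": 0.0, "wx": 2.6, "wy": 0.1, "wz": 0.0, "grip": 0.04}, {"dx": 0.0, "dy": 0.0, "dz": 0.0, "wx": 0.0, "wy": 0.0, "wz": -8.5, "grip": 0.04}, {"dx": 0.0, "dy": 0.0, "dz": 0.0, "wx": 0.0, "wy": 0.0, "wz": -8.5, "grip": 0.04}, {"dx": 0.0, "dy": 0.0, "dz": 0.0, "wx": 0.0, "wy": 0.0, "wz": -8.5, "grip": 0.04}, {"dx": 0.0, "dy": 0.0, "dz": 0.0, "wx": 0.0, "wy": 0.0, "wz": -8.5, "grip": 0.04}, {"dx": 0.0, "dy": 0.0, "dz": 0.0, "wx": 0.0, "wy": 0.0, "wz": -8.5, "grip": 0.04}, {"dx": 0.0, "dy": 0.0, "dz": 0.0, "wx": 0.0, "wy": 0.0, "wz": -8.5, "grip": 0.04}, {"dx": 0.0, "dy": 0.0, "dz": 0.0, "wx": 0.0, "wy": 0.0, "wz": -8.5, "grip": 0.04}, {"dx": 0.0, "dy": 0.0, "dz": 0.0, "wx": 0.0, "wy": 0.0, "wz": -8.5, "grip": 0.04}, {"dx": 0.0, "dy": 0.0, "dz": 0.0, "wx": 0.0, "wy": 0.0, "wz": -8.5, "grip": 0.04}, {"dx": 0.0, "dy": 0.0, "dz": 0.0, "wx": 0.0, "wy": 0.0, "wz": -8.5, "grip": 0.04}])

```text
time_s: 10.95
eef_pos: [0.466, -0.1513, 0.1905]
ee_rot: [[0.998, 0.065, 0.0], [0.065, -0.998, -0.0], [0.0, 0.0, -1.0]]
wrist_force: [0.2, 0.4, -0.5]
opening: 0.468
```

>>> step_arm(moves=[{"dx": 0.0, "dy": 0.0, "dz": 0.0, "wx": 0.0, "wy": 0.0, "wz": -8.0, "grip": 0.04}, {"dx": 0.0, "dy": 0.0, "dz": 0.0, "wx": 0.0, "wy": 0.0, "wz": -8.0, "grip": 0.04}, {"dx": 0.0, "dy": 0.0, "dz": 0.0, "wx": 0.0, "wy": 0.0, "wz": 0.0, "grip": 0.04}, {"dx": 0.0, "dy": 0.0, "dz": 0.0, "wx": 0.0, "wy": 0.0, "wz": 0.0, "grip": 0.04}])

```text
time_s: 11.35
eef_pos: [0.4661, -0.1514, 0.1904]
ee_rot: [[0.979, -0.204, -0.0], [-0.204, -0.979, -0.0], [-0.0, 0.0, -1.0]]
wrist_force: [0.0, -0.1, -0.1]
opening: 0.47
```

Run:
```python
from h import *
np.set_printoptions(precision=4,suppress=True)
s=env.get_state(); print(s['ee_rot'],s['joint_pos'],s['opening']);wsnap('w8')
```

```text
[[ 0.9791 -0.2035 -0.    ]
 [-0.2035 -0.9791 -0.0002]
 [-0.      0.0002 -1.    ]] [-0.314   0.2563 -0.134   1.1804 -0.0002  3.0326] 0.4703015722628996
11.35 [ 0.4661 -0.1514  0.1904] [ 0.035  -0.15   -0.1157] 0.4703015722628996
```

View pics/w8r.png

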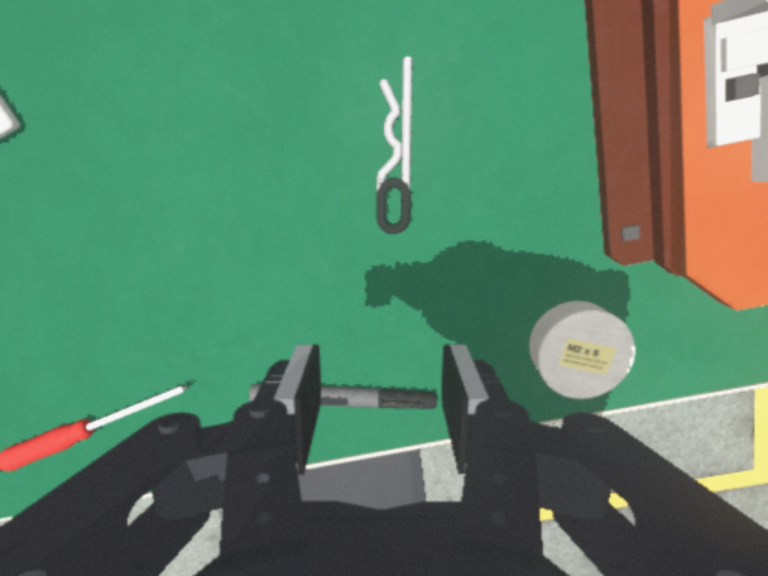

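Run:
```python
from h import *
np.set_printoptions(precision=4,suppress=True)
c=wcam('w8');im=cv2.imread('pics/w8.png')
m=(im.max(2)<70).astype(np.uint8);m[:105]=0;m[165:]=0;m[:,:240]=0;m[:,285:]=0
cnt=max(cv2.findContours(m,0,2)[0],key=cv2.contourArea);r=cv2.minAreaRect(cnt);print(r)
L=ray(c,r[0],.0115);print('loop(z12 top)',L,ray(c,r[0],.006))
g=(im.min(2)>150).astype(np.uint8);g[128:]=0;g[:,:240]=0;g[:,290:]=0
pts=[]
for y in range(42,118,3):
    xs=np.nonzero(g[y])[0]
    if len(xs):
        # right-most run
        k=xs[-1]; j=k
        while g[y,j]: j-=1
        if k-j<8: pts.append(((j+1+k)/2,y))
P=np.array([ray(c,p,.0045)[:2] for p in pts]);d=cv2.fitLine(P.astype(np.float32),2,0,.01,.01).ravel();print(d,np.degrees(np.arctan2(d[1],d[0])))
ys,xs=np.nonzero(g);i=ys.argmin();tip=ray(c,(xs[i],ys[i]),.0045);print('tip',tip)
yaw=np.arctan2(d[1],d[0]); yaw=yaw if abs(yaw)<1.6 else yaw-np.pi
R=np.array([[np.cos(yaw),-np.sin(yaw)],[np.sin(yaw),np.cos(yaw)]]);
print('tip in clip',R.T@(tip-L)[:2],'leg y',R.T@(d[2:]-L[:2]))
```

```text
Traceback (most recent call last):
ValueError: max() iterable argument is empty
```

```bash
cat > clip.py <<'E'
from h import *
import sys
np.set_printoptions(precision=4,suppress=True)
f='w8';c=wcam(f);im=cv2.imread(f'pics/{f}.png')
m=((im[:,:,1]<95)).astype(np.uint8);m[:105]=0;m[158:]=0;m[:,:240]=0;m[:,285:]=0
cnt=max(cv2.findContours(m,0,2)[0],key=cv2.contourArea);r=cv2.minAreaRect(cnt);print(r)
L=ray(c,r[0],.010);print('loop',L)
g=(im[:,:,2]>160).astype(np.uint8);g[128:]=0;g[:,:240]=0;g[:,290:]=0
pts=[]
for y in range(44,118,3):
    xs=np.nonzero(g[y])[0]
    if len(xs):
        k=xs[-1]; j=k
        while g[y,j]: j-=1
        if k-j<8: pts.append(((j+1+k)/2,y))
print(len(pts))
P=np.array([ray(c,p,.0045)[:2] for p in pts]);d=cv2.fitLine(P.astype(np.float32),2,0,.01,.01).ravel()
yaw=np.arctan2(d[1],d[0]); yaw=yaw if abs(yaw)<1.6 else yaw-np.sign(yaw)*np.pi
print('yaw',np.degrees(yaw))
ys,xs=np.nonzero(g);i=ys.argmin();tip=ray(c,(xs[i],ys[i]),.0045);print('tip',tip)
R=np.array([[np.cos(yaw),-np.sin(yaw)],[np.sin(yaw),np.cos(yaw)]]);
print('tip in clip',R.T@(tip-L)[:2],'leg y',R.T@(d[2:]-L[:2]))
E
python3 clip.py
```

```text
((262.5, 137.0), (36.0, 21.0), 90.0)
loop [ 0.4978 -0.1668  0.01  ]
22
yaw -11.9051075
tip [ 0.5826 -0.1908  0.0045]
tip in clip [ 0.088 -0.006] leg y [ 0.054  -0.0071]
```

>>> step_arm(moves=[{"dx": 0.0098, "dy": -0.0047, "dz": -0.03, "wx": 0.0, "wy": 0.0, "wz": 0.0, "grip": 0.04}, {"dx": 0.0098, "dy": -0.0047, "dz": -0.03, "wx": 0.0, "wy": 0.0, "wz": 0.0, "grip": 0.04}, {"dx": 0.0098, "dy": -0.0046, "dz": -0.03, "wx": 0.0, "wy": 0.0, "wz": 0.0, "grip": 0.04}, {"dx": 0.0, "dy": 0.0, "dz": -0.03, "wx": 0.0, "wy": 0.0, "wz": 0.0, "grip": 0.04}, {"dx": 0.0, "dy": 0.0, "dz": -0.025, "wx": 0.0, "wy": 0.0, "wz": 0.0, "grip": 0.04}, {"dx": 0.0, "dy": 0.0, "dz": -0.015, "wx": 0.0, "wy": 0.0, "wz": 0.0, "grip": 0.04}, {"dx": 0.0, "dy": 0.0, "dz": -0.008, "wx": 0.0, "wy": 0.0, "wz": 0.0, "grip": 0.04}, {"dx": 0.0, "dy": 0.0, "dz": 0.0, "wx": 0.0, "wy": 0.0, "wz": 0.0, "grip": 0.04}])

```text
time_s: 12.2
eef_pos: [0.4948, -0.1653, 0.0214]
ee_rot: [[0.979, -0.206, -0.002], [-0.206, -0.979, 0.0], [-0.002, 0.0, -1.0]]
wrist_force: [0.2, 0.9, -0.3]
opening: 0.468
```

Run:
```python
from h import *
wsnap('w9')
```

```text
12.2 [ 0.49478136 -0.16526722  0.02142617] [ 0.17307265  0.9363674  -0.26447307] 0.4681602217271836
```

View pics/w9r.png

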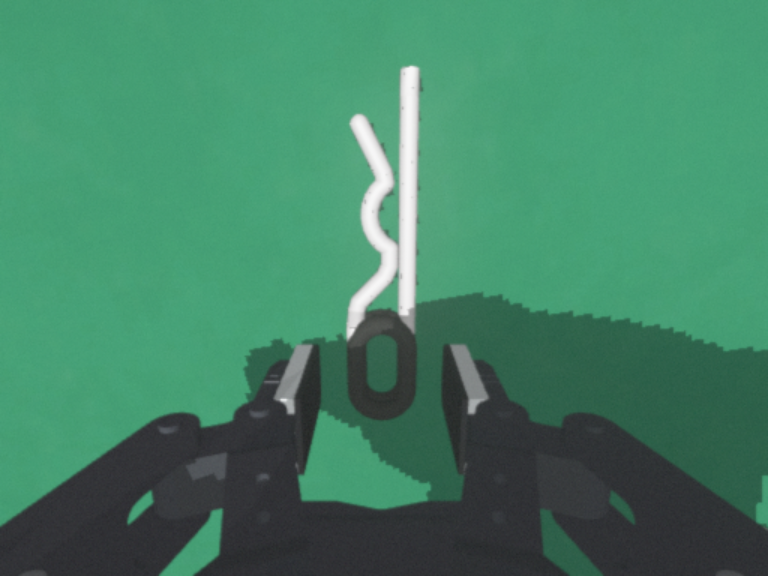

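>>> step_arm(moves=[{"dx": 0.0, "dy": 0.0, "dz": -0.0015, "wx": 0.0, "wy": 0.0, "wz": 0.0, "grip": 0.04}, {"dx": 0.0, "dy": 0.0, "dz": 0.0, "wx": 0.0, "wy": 0.0, "wz": 0.0, "grip": 0.018}, {"dx": 0.0, "dy": 0.0, "dz": 0.0, "wx": 0.0, "wy": 0.0, "wz": 0.0, "grip": 0.018}, {"dx": 0.0, "dy": 0.0, "dz": 0.0, "wx": 0.0, "wy": 0.0, "wz": 0.0, "grip": 0.018}, {"dx": 0.0, "dy": 0.0, "dz": 0.0, "wx": 0.0, "wy": 0.0, "wz": 0.0, "grip": 0.018}], squeeze=50)

```text
time_s: 12.75
eef_pos: [0.4964, -0.1658, 0.0221]
ee_rot: [[0.978, -0.206, 0.002], [-0.206, -0.978, -0.001], [0.002, 0.001, -1.0]]
wrist_force: [-0.4, -0.3, 6.6]
opening: 0.239
```

Run:
```python
from h import *
wsnap('w10')
```

```text
12.75 [ 0.49638678 -0.16584346  0.02208602] [-0.39727476 -0.30709028  6.5972682 ] 0.23864780262499632
```

View pics/w10r.png

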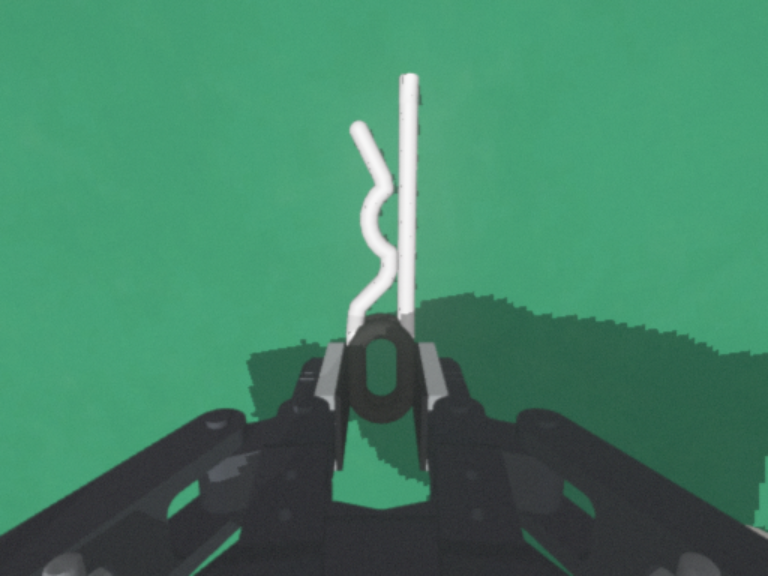

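```bash
cat > leg.py <<'E'
from h import *
def leg(f,zl,xlo,xhi,ylo,yhi,thr=160):
    c,s=pickle.load(open(f'pics/{f}.pkl','rb'));im=cv2.imread(f'pics/{f}.png')
    g=(im[:,:,2]>thr).astype(np.uint8);M=np.zeros_like(g);M[ylo:yhi,xlo:xhi]=1;g*=M
    ctr=[]
    for y in range(ylo,yhi):
        xs=np.nonzero(g[y])[0]
        if len(xs)>4 and xs[-1]-xs[0]<22: ctr.append(((xs[0]+xs[-1])/2,y,xs[-1]-xs[0]+1))
    ctr=np.array(ctr);print('rows',len(ctr),ctr[0],ctr[-1],'w',np.median(ctr[:,2]))
    # widest-height: silhouette of cylinder ~ axis height
    R=s['ee_rot'];p=s['eef_pos']
    P=np.array([R.T@(ray(c,q[:2],zl)-p) for q in ctr])
    d=cv2.fitLine(P[5:-3,:2].astype(np.float32),2,0,.01,.01).ravel()
    a=np.degrees(np.arctan(d[1]/d[0]));tip=P[0]
    print('leg angle in tool',a,'tip tool xy',tip[:2],'leg y at x=.05', d[3]+(.05-d[2])*d[1]/d[0])
    return d,tip
if __name__=='__main__':
    np.set_printoptions(precision=4,suppress=True)
    leg('w10',.0028,264,282,49,205)
    leg('w9',.0028,264,282,44,205)
E
python3 leg.py
```

```text
rows 156 [273.  49.   7.] [270. 204.  11.] w 12.0
leg angle in tool 0.0037385875 tip tool xy [0.0902 0.0083] leg y at x=.05 0.007873607
rows 161 [274.  44.   5.] [270.5 204.   10. ] w 12.0
leg angle in tool 0.028471725 tip tool xy [0.0919 0.0086] leg y at x=.05 0.008057311
```

>>> step_arm(moves=[{"dx": 0.0, "dy": 0.0, "dz": 0.01, "wx": 0.0, "wy": 0.0, "wz": 0.0, "grip": 0.018}, {"dx": 0.0, "dy": 0.0, "dz": 0.04, "wx": 0.0, "wy": 0.0, "wz": 0.0, "grip": 0.018}, {"dx": 0.0067, "dy": 0.0156, "dz": 0.03, "wx": 0.0, "wy": 0.0, "wz": 7.8, "grip": 0.018}, {"dx": 0.0067, "dy": 0.0156, "dz": 0.03, "wx": 0.0, "wy": 0.0, "wz": 7.8, "grip": 0.018}, {"dx": 0.0067, "dy": 0.0156, "dz": 0.0, "wx": 0.0, "wy": 0.0, "wz": 7.8, "grip": 0.018}, {"dx": 0.0067, "dy": 0.0156, "dz": 0.0, "wx": 0.0, "wy": 0.0, "wz": 7.8, "grip": 0.018}, {"dx": 0.0067, "dy": 0.0156, "dz": 0.0, "wx": 0.0, "wy": 0.0, "wz": 7.8, "grip": 0.018}, {"dx": 0.0067, "dy": 0.0156, "dz": 0.0, "wx": 0.0, "wy": 0.0, "wz": 7.8, "grip": 0.018}, {"dx": 0.0067, "dy": 0.0156, "dz": 0.0, "wx": 0.0, "wy": 0.0, "wz": 7.8, "grip": 0.018}, {"dx": 0.0067, "dy": 0.0156, "dz": 0.0, "wx": 0.0, "wy": 0.0, "wz": 7.8, "grip": 0.018}, {"dx": 0.0067, "dy": 0.0156, "dz": 0.0, "wx": 0.0, "wy": 0.0, "wz": 7.8, "grip": 0.018}, {"dx": 0.0067, "dy": 0.0156, "dz": 0.0, "wx": 0.0, "wy": 0.0, "wz": 7.8, "grip": 0.018}])

```text
time_s: 14.0
eef_pos: [0.5624, -0.0089, 0.1312]
ee_rot: [[0.4, 0.916, -0.0], [0.916, -0.4, -0.0], [-0.0, -0.0, -1.0]]
wrist_force: [0.2, -0.0, 0.3]
opening: 0.239
```

>>> step_arm(moves=[{"dx": 0.0, "dy": 0.0, "dz": -0.015, "wx": 0.0, "wy": 0.0, "wz": 0.0, "grip": 0.018}, {"dx": 0.0, "dy": 0.0, "dz": 0.0, "wx": 0.0, "wy": 0.0, "wz": 0.0, "grip": 0.018}, {"dx": 0.0, "dy": 0.0, "dz": 0.0, "wx": 0.0, "wy": 0.0, "wz": 0.0, "grip": 0.018}])

```text
time_s: 14.3
eef_pos: [0.5618, -0.0096, 0.1158]
ee_rot: [[0.406, 0.914, -0.001], [0.914, -0.406, -0.0], [-0.001, -0.001, -1.0]]
wrist_force: [-0.1, -1.0, 0.1]
opening: 0.239
```

Run:
```python
from h import *
np.set_printoptions(precision=4,suppress=True)
s=env.get_state(); print(s['ee_rot'],s['joint_pos'])
c=wsnap('w11')
print(proj(c,[.617,.0915,.07]),proj(c,[.617,.0915,.056]))
```

```text
[[ 0.4057  0.914  -0.0013]
 [ 0.914  -0.4057 -0.0003]
 [-0.0008 -0.0011 -1.    ]] [-0.017   0.4533 -0.0519  1.0668 -0.0003  1.9715]
14.3 [ 0.5618 -0.0096  0.1158] [-0.1323 -0.9779  0.1135] 0.23881701485884105
[273.6246   1.0471] [272.0262   8.9702]
```

View pics/w11r.png

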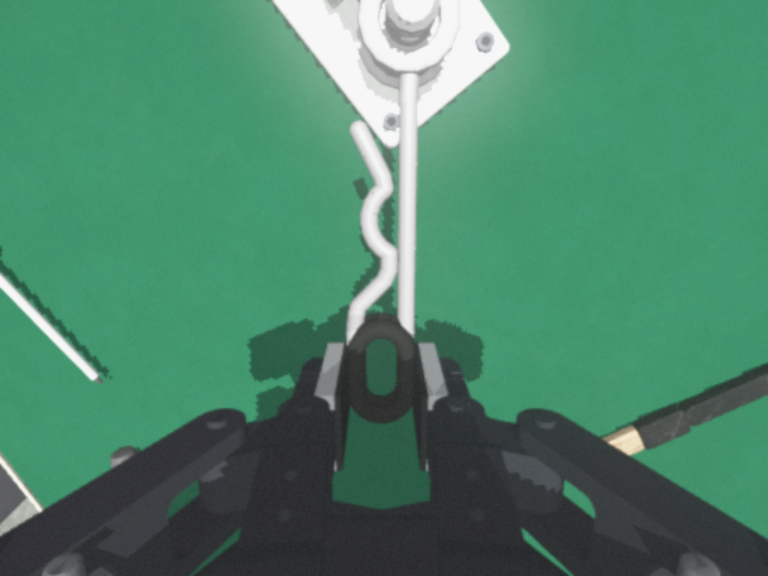

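>>> step_arm(moves=[{"dx": 0.008, "dy": 0.0183, "dz": 0.0, "wx": 0.0, "wy": 0.0, "wz": 0.0, "grip": 0.018}, {"dx": 0.0, "dy": 0.0, "dz": 0.0, "wx": 0.0, "wy": 0.0, "wz": 0.0, "grip": 0.018}, {"dx": 0.0, "dy": 0.0, "dz": 0.0, "wx": 0.0, "wy": 0.0, "wz": 0.0, "grip": 0.018}])

```text
time_s: 14.65
eef_pos: [0.5707, 0.0085, 0.1165]
ee_rot: [[0.405, 0.914, 0.001], [0.914, -0.405, -0.001], [-0.0, 0.001, -1.0]]
wrist_force: [0.7, -0.2, -1.1]
opening: 0.237
```

Run:
```python
from h import *
np.set_printoptions(precision=4,suppress=True)
c=wsnap('w12')
u=proj(c,[.617,.0915,.07]);print(u,proj(c,[.617,.0915,.056]))
crop('w12',225,0,325,80,7.5,'w12c')
```

```text
14.65 [0.5707 0.0085 0.1165] [ 0.6884 -0.1916 -1.1396] 0.23664844620403552
[271.2426  47.0288] [269.8366  51.0363]
```

View pics/w12c.png

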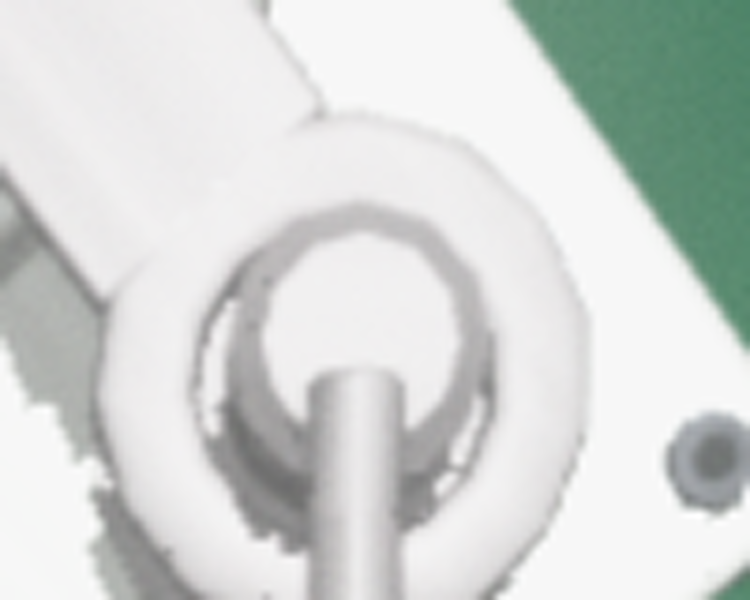

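Run:
```python
from h import *
np.set_printoptions(precision=4,suppress=True)
c,s=pickle.load(open('pics/w12.pkl','rb'))
R=s['ee_rot'];p=s['eef_pos']
for uv,z in [((272.3,44.1),.068),((272.8,44.3),.070)]:
    X=ray(c,uv,z);print('stud',X,'tool',R.T@(X-p))
for u in [((272.1,49.5),),]:
    X=ray(c,u[0],p[2]-.0193+.002);print('tip',R.T@(X-p))
X=ray(c,(270.5+1,110),p[2]-.0193)
im=cv2.imread('pics/w12.png')[:,:,2].astype(int)
for y in (100,130,160): print(y,im[y,258:286])
```

```text
stud [0.6182 0.0928 0.068 ] tool [0.0963 0.0093 0.0485]
stud [0.6182 0.0923 0.07  ] tool [0.096  0.0094 0.0465]
tip [0.0896 0.0075 0.0173]
100 [174 173 176 176 177 177 173 158 153 167 181 191 209 222 229 222 211 199
 187 187 244 247 247 247 247 247 247 247]
130 [160 136 106  79  72  69  76 102 140 151 176 191 205 220 220 212 201 189
 169 116  82  74  71  70  73  74  71  72]
160 [ 84  59  52  58  55  64  72 117 148 169 182 192 202 215 212 203 192 180
 154  98  67  62  63  65  62  65  61  61]
```

>>> step_arm(moves=[{"dx": -0.0033, "dy": -0.0117, "dz": 0.0, "wx": 0.0, "wy": 0.0, "wz": 0.0, "grip": 0.018}, {"dx": 0.0, "dy": 0.0, "dz": -0.02, "wx": 0.0, "wy": 0.0, "wz": 0.0, "grip": 0.018}, {"dx": 0.0, "dy": 0.0, "dz": -0.02, "wx": 0.0, "wy": 0.0, "wz": 0.0, "grip": 0.018}, {"dx": 0.0, "dy": 0.0, "dz": 0.0, "wx": 0.0, "wy": 0.0, "wz": 0.0, "grip": 0.018}, {"dx": 0.0, "dy": 0.0, "dz": 0.0, "wx": 0.0, "wy": 0.0, "wz": 0.0, "grip": 0.018}, {"dx": 0.0, "dy": 0.0, "dz": 0.0, "wx": 0.0, "wy": 0.0, "wz": 0.0, "grip": 0.018}])

```text
time_s: 15.3
eef_pos: [0.5679, -0.0035, 0.077]
ee_rot: [[0.406, 0.914, 0.002], [0.914, -0.406, -0.0], [0.001, 0.002, -1.0]]
wrist_force: [-0.3, -0.4, -0.3]
opening: 0.238
```

Run:
```python
from h import *
np.set_printoptions(precision=4,suppress=True)
c=wsnap('w13'); s=env.get_state();print(s['ee_rot'])
crop('w13',225,0,325,80,7.5,'w13c')
```

```text
15.3 [ 0.5679 -0.0035  0.077 ] [-0.3427 -0.4296 -0.3213] 0.23814513469811652
[[ 0.4058  0.914   0.0025]
 [ 0.914  -0.4058 -0.0003]
 [ 0.0007  0.0024 -1.    ]]
```

View pics/w13c.png

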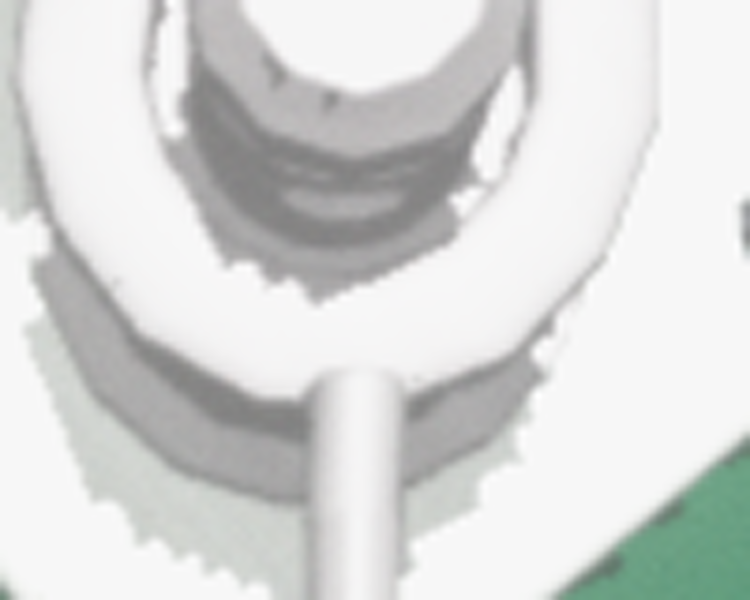

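>>> step_arm(moves=[{"dx": -0.0006, "dy": 0.0003, "dz": -0.0016, "wx": 0.0, "wy": 0.1, "wz": 0.0, "grip": 0.018}, {"dx": 0.0, "dy": 0.0, "dz": 0.0, "wx": 0.0, "wy": 0.0, "wz": 0.0, "grip": 0.018}, {"dx": 0.0012, "dy": 0.0027, "dz": 0.0, "wx": 0.0, "wy": 0.0, "wz": 0.0, "grip": 0.018}, {"dx": 0.0012, "dy": 0.0027, "dz": 0.0, "wx": 0.0, "wy": 0.0, "wz": 0.0, "grip": 0.018}, {"dx": 0.0, "dy": 0.0, "dz": 0.0, "wx": 0.0, "wy": 0.0, "wz": 0.0, "grip": 0.018}, {"dx": 0.0, "dy": 0.0, "dz": 0.0, "wx": 0.0, "wy": 0.0, "wz": 0.0, "grip": 0.018}])

```text
time_s: 15.95
eef_pos: [0.5691, 0.003, 0.0743]
ee_rot: [[0.405, 0.914, -0.001], [0.914, -0.405, -0.0], [-0.001, -0.001, -1.0]]
wrist_force: [-0.1, 0.4, -1.0]
opening: 0.241
```

Run:
```python
from h import *
np.set_printoptions(precision=4,suppress=True)
c=wsnap('w14'); s=env.get_state();print(s['ee_rot'])
p=s['eef_pos'];d=np.array([.4067,.9135]);yt=np.array([.9135,-.4067]);q=np.array([.6182,.0924])-p[:2];print('X',q@d,'lat',q@yt)
crop('w14',225,0,325,80,7.5,'w14c')
```

```text
15.95 [0.5691 0.003  0.0743] [-0.1327  0.4359 -1.0303] 0.24090523040435063
[[ 0.4052  0.9142 -0.0016]
 [ 0.9142 -0.4052 -0.0002]
 [-0.0008 -0.0013 -1.    ]]
X 0.10178037616104531 lat 0.008538463843546673
```

View pics/w14c.png

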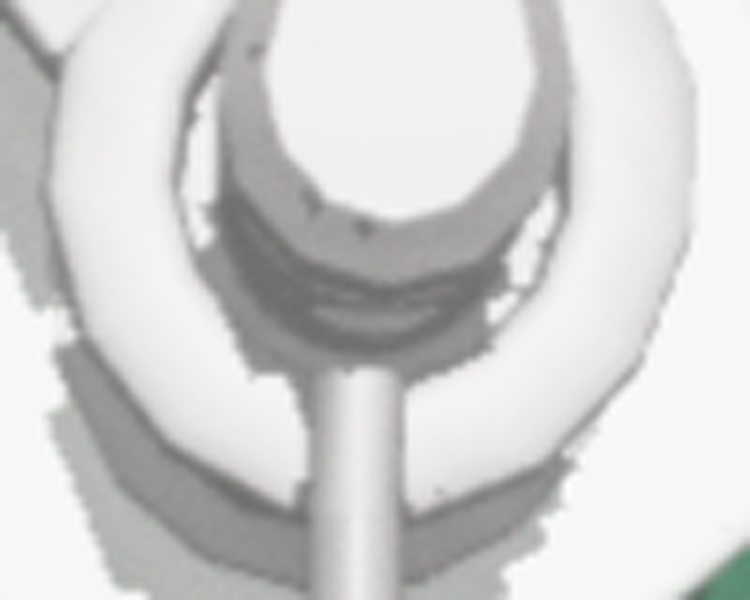

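>>> step_arm(moves=[{"dx": 0.0008, "dy": -0.0004, "dz": 0.001, "wx": 0.0, "wy": 0.0, "wz": 0.0, "grip": 0.018}, {"dx": 0.0, "dy": 0.0, "dz": 0.0, "wx": 0.0, "wy": 0.0, "wz": 0.0, "grip": 0.018}, {"dx": 0.0, "dy": 0.0, "dz": 0.0, "wx": 0.0, "wy": 0.0, "wz": 0.0, "grip": 0.018}, {"dx": 0.0, "dy": 0.0, "dz": 0.0, "wx": 0.0, "wy": 0.0, "wz": 0.0, "grip": 0.018}])

```text
time_s: 16.4
eef_pos: [0.5698, 0.0023, 0.0753]
ee_rot: [[0.406, 0.914, -0.001], [0.914, -0.406, -0.0], [-0.001, -0.001, -1.0]]
wrist_force: [0.3, -0.5, -0.3]
opening: 0.233
```

```bash
cat > st.py <<'E'
from h import *
np.set_printoptions(precision=4,suppress=True)
s=env.get_state()
p=s['eef_pos'];d=np.array([.4067,.9135]);yt=np.array([.9135,-.4067]);q=np.array([.6182,.0924])-p[:2];F=s['wrist_force']
print(s['time_s'],'p',p,'X',q@d,'lat',q@yt,'yaw',np.degrees(np.arctan2(*s['ee_rot'][1::-1,0])),'Fd',F[:2]@d,'Fy',F[:2]@yt,'Fz',F[2],'T',s['wrist_torque'],s['opening'])
E
python3 st.py
```

```text
16.4 p [0.5698 0.0023 0.0753] X 0.10198812435259386 lat 0.0075532828668629926 yaw 66.07354273472313 Fd -0.3665348692754137 Fy 0.45206197159589157 Fz -0.30409936466591203 T [-0.0193  0.0043  0.0176] 0.23283019378420708
```

>>> step_arm(moves=[{"dx": 0.0006, "dy": 0.0014, "dz": 0.0, "wx": 0.0, "wy": 0.0, "wz": 0.0, "grip": 0.018}, {"dx": 0.0006, "dy": 0.0014, "dz": 0.0, "wx": 0.0, "wy": 0.0, "wz": 0.0, "grip": 0.018}, {"dx": 0.0006, "dy": 0.0014, "dz": 0.0, "wx": 0.0, "wy": 0.0, "wz": 0.0, "grip": 0.018}, {"dx": 0.0, "dy": 0.0, "dz": 0.0, "wx": 0.0, "wy": 0.0, "wz": 0.0, "grip": 0.018}])

```text
time_s: 16.8
eef_pos: [0.5718, 0.0068, 0.0753]
ee_rot: [[0.405, 0.914, -0.001], [0.914, -0.405, -0.0], [-0.001, -0.001, -1.0]]
wrist_force: [-0.1, -0.3, -0.6]
opening: 0.24
```

```bash
python3 st.py
```

```text
16.8 p [0.5718 0.0068 0.0753] X 0.09707992923165377 lat 0.007613152537431521 yaw 66.09893704917519 Fd -0.29818989552579417 Fy -0.011493541137633415 Fz -0.5816233058815776 T [-0.0089 -0.046  -0.0151] 0.24039568027531094
```

>>> step_arm(moves=[{"dx": 0.0006, "dy": 0.0014, "dz": 0.0, "wx": 0.0, "wy": 0.0, "wz": 0.0, "grip": 0.018}, {"dx": 0.0006, "dy": 0.0014, "dz": 0.0, "wx": 0.0, "wy": 0.0, "wz": 0.0, "grip": 0.018}, {"dx": 0.0006, "dy": 0.0014, "dz": 0.0, "wx": 0.0, "wy": 0.0, "wz": 0.0, "grip": 0.018}, {"dx": 0.0, "dy": 0.0, "dz": 0.0, "wx": 0.0, "wy": 0.0, "wz": 0.0, "grip": 0.018}])

```text
time_s: 17.2
eef_pos: [0.5735, 0.011, 0.0753]
ee_rot: [[0.405, 0.914, -0.001], [0.914, -0.405, -0.0], [-0.001, -0.001, -1.0]]
wrist_force: [-0.4, 0.1, -1.2]
opening: 0.238
```

```bash
python3 st.py
python3 - <<'E'
from h import *
wsnap('w15',(225,0,325,80),7.5)
E
```

```text
17.2 p [0.5735 0.011  0.0753] X 0.09254299283586662 lat 0.007687449647118989 yaw 66.09725037989502 Fd -0.10876182599124076 Fy -0.39960081328085795 Fz -1.1649897410963725 T [-0.0149  0.0568  0.0314] 0.23771637211637162
17.2 [0.57353524 0.01097927 0.07531077] [-0.40931497  0.06317085 -1.16498974] 0.23771637211637162
```

View pics/w15r.png

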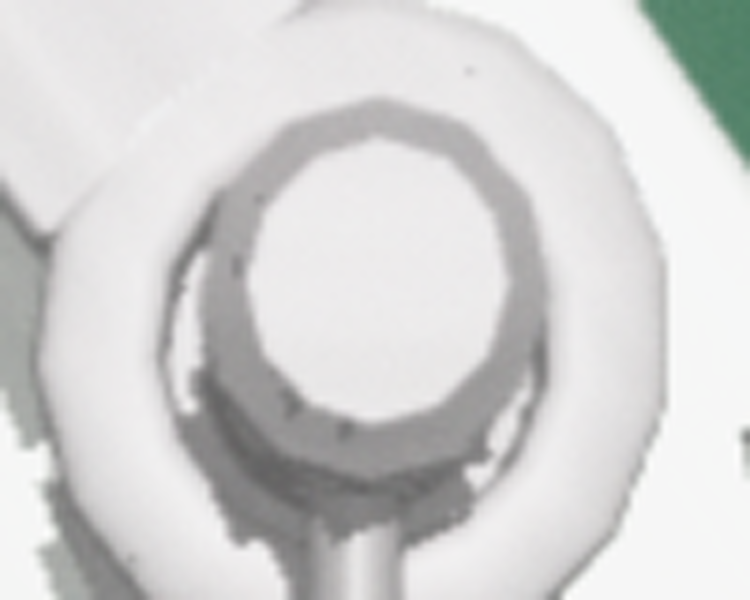

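>>> step_arm(moves=[{"dx": 0.0008, "dy": 0.0018, "dz": 0.0, "wx": 0.0, "wy": 0.0, "wz": 0.0, "grip": 0.018}, {"dx": 0.0008, "dy": 0.0018, "dz": 0.0, "wx": 0.0, "wy": 0.0, "wz": 0.0, "grip": 0.018}, {"dx": 0.0008, "dy": 0.0018, "dz": 0.0, "wx": 0.0, "wy": 0.0, "wz": 0.0, "grip": 0.018}, {"dx": 0.0008, "dy": 0.0018, "dz": 0.0, "wx": 0.0, "wy": 0.0, "wz": 0.0, "grip": 0.018}])

```text
time_s: 17.65
eef_pos: [0.5767, 0.0181, 0.0753]
ee_rot: [[0.405, 0.914, -0.001], [0.914, -0.405, -0.0], [-0.001, -0.001, -1.0]]
wrist_force: [-0.0, -0.4, -0.2]
opening: 0.24
```

```bash
python3 st.py
```

```text
17.65 p [0.5767 0.0181 0.0753] X 0.0847251047932342 lat 0.007698631177897642 yaw 66.08219742709548 Fd -0.358949198362142 Fy 0.15116577340712473 Fz -0.15333265667773366 T [ 0.001   0.0037 -0.0315] 0.23988046202768146
```

>>> step_arm(moves=[{"dx": 0.0008, "dy": 0.0018, "dz": 0.0, "wx": 0.0, "wy": 0.0, "wz": 0.0, "grip": 0.018}, {"dx": 0.0008, "dy": 0.0018, "dz": 0.0, "wx": 0.0, "wy": 0.0, "wz": 0.0, "grip": 0.018}, {"dx": 0.0008, "dy": 0.0018, "dz": 0.0, "wx": 0.0, "wy": 0.0, "wz": 0.0, "grip": 0.018}, {"dx": 0.0008, "dy": 0.0018, "dz": 0.0, "wx": 0.0, "wy": 0.0, "wz": 0.0, "grip": 0.018}, {"dx": 0.0008, "dy": 0.0018, "dz": 0.0, "wx": 0.0, "wy": 0.0, "wz": 0.0, "grip": 0.018}, {"dx": 0.0, "dy": 0.0, "dz": 0.0, "wx": 0.0, "wy": 0.0, "wz": 0.0, "grip": 0.018}])

```text
time_s: 18.25
eef_pos: [0.5808, 0.0272, 0.0753]
ee_rot: [[0.405, 0.914, -0.001], [0.914, -0.405, -0.0], [-0.001, -0.001, -1.0]]
wrist_force: [-0.0, -0.4, -1.1]
opening: 0.24
```

```bash
python3 st.py
python3 - <<'E'
from h import *
wsnap('w16',(200,20,328,116),6)
E
```

```text
18.25 p [0.5808 0.0272 0.0753] X 0.07477188404697538 lat 0.00769286256174621 yaw 66.09641542568383 Fd -0.3821202160052606 Fy 0.1618113431981284 Fz -1.1151456109606288 T [-0.009  -0.0391 -0.0069] 0.24011464451101
18.25 [0.58075862 0.02721721 0.07530813] [-0.00759449 -0.41492232 -1.11514561] 0.24011464451101
```

View pics/w16r.png

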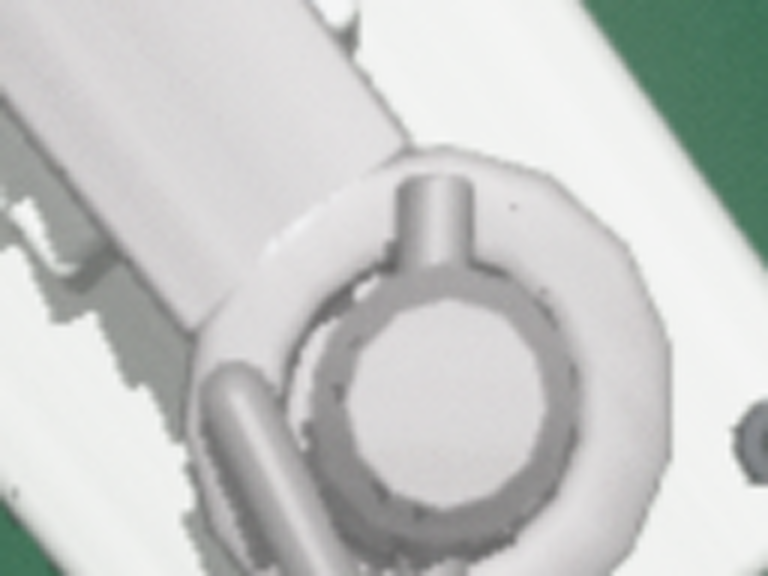

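>>> step_arm(moves=[{"dx": 0.0008, "dy": 0.0018, "dz": 0.0, "wx": 0.0, "wy": 0.0, "wz": 0.0, "grip": 0.018}, {"dx": 0.0008, "dy": 0.0018, "dz": 0.0, "wx": 0.0, "wy": 0.0, "wz": 0.0, "grip": 0.018}, {"dx": 0.0008, "dy": 0.0018, "dz": 0.0, "wx": 0.0, "wy": 0.0, "wz": 0.0, "grip": 0.018}, {"dx": 0.0008, "dy": 0.0018, "dz": 0.0, "wx": 0.0, "wy": 0.0, "wz": 0.0, "grip": 0.018}])

```text
time_s: 18.7
eef_pos: [0.5826, 0.033, 0.0749]
ee_rot: [[0.406, 0.914, -0.004], [0.914, -0.406, -0.003], [-0.005, -0.003, -1.0]]
wrist_force: [-4.2, -5.4, 0.7]
opening: 0.237
```

```bash
python3 st.py
```

```text
18.7 p [0.5826 0.033  0.0749] X 0.06878348339141445 lat 0.00835206503146348 yaw 66.03242869208522 Fd -6.659976539280062 Fy -1.5992299768815736 Fz 0.7001436744479498 T [-1.0998  0.781   0.0088] 0.236707761373139
```

>>> step_arm(moves=[{"dx": 0.0008, "dy": 0.0018, "dz": 0.0, "wx": 0.0, "wy": 0.0, "wz": 0.0, "grip": 0.018}, {"dx": 0.0008, "dy": 0.0018, "dz": 0.0, "wx": 0.0, "wy": 0.0, "wz": 0.0, "grip": 0.018}])

```text
time_s: 18.9
eef_pos: [0.5835, 0.0355, 0.0747]
ee_rot: [[0.407, 0.913, -0.006], [0.913, -0.407, -0.005], [-0.007, -0.003, -1.0]]
wrist_force: [-4.2, -6.1, 0.7]
opening: 0.237
```

```bash
python3 st.py
```

```text
18.9 p [0.5835 0.0355 0.0747] X 0.06610523103367753 lat 0.008497703199484872 yaw 65.98582970379252 Fd -7.325585528607661 Fy -1.3675300842813627 Fz 0.7334429531722243 T [-1.2196  0.8917  0.0411] 0.23736830035909362
```

>>> step_arm(moves=[{"dx": 0.0008, "dy": 0.0018, "dz": 0.0, "wx": 0.0, "wy": 0.0, "wz": 0.0, "grip": 0.018}, {"dx": 0.0008, "dy": 0.0018, "dz": 0.0, "wx": 0.0, "wy": 0.0, "wz": 0.0, "grip": 0.018}])

```text
time_s: 19.1
eef_pos: [0.5851, 0.039, 0.0748]
ee_rot: [[0.407, 0.913, -0.006], [0.913, -0.407, -0.005], [-0.007, -0.003, -1.0]]
wrist_force: [-4.6, -6.6, 1.5]
opening: 0.237
```

```bash
python3 st.py
python3 - <<'E'
from h import *
wsnap('w17',(200,30,328,126),6)
E
```

```text
19.1 p [0.5851 0.039  0.0748] X 0.062213534071634685 lat 0.008563304284923481 yaw 65.97927211782044 Fd -7.940225806759398 Fy -1.5086934814842077 Fz 1.5390562611948464 T [-1.4238  0.9387  0.0528] 0.23709591097743454
19.1 [0.58507144 0.03904461 0.07475134] [-4.60800139 -6.64056009  1.53905626] 0.23709591097743454
```

View pics/w17r.png

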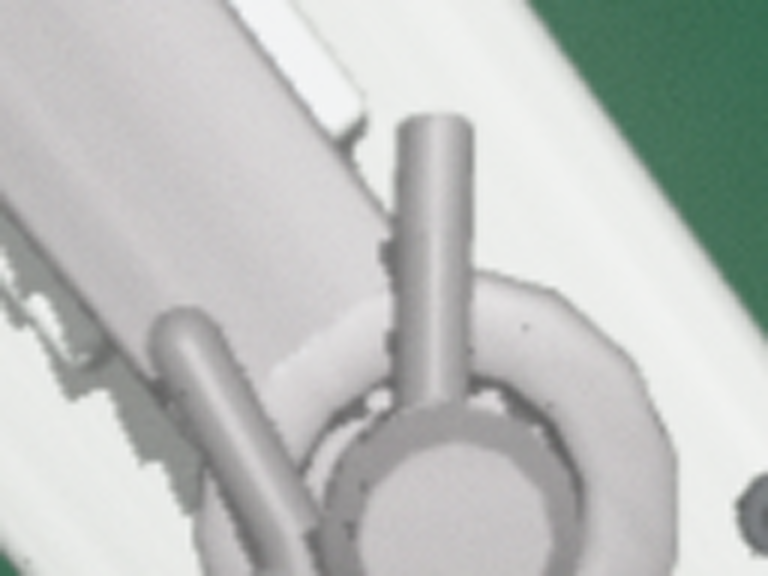

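>>> step_arm(moves=[{"dx": 0.0008, "dy": 0.0018, "dz": 0.0, "wx": 0.0, "wy": 0.0, "wz": 0.0, "grip": 0.018}, {"dx": 0.0008, "dy": 0.0018, "dz": 0.0, "wx": 0.0, "wy": 0.0, "wz": 0.0, "grip": 0.018}])

```text
time_s: 19.35
eef_pos: [0.5874, 0.0442, 0.0749]
ee_rot: [[0.406, 0.914, -0.004], [0.914, -0.406, -0.001], [-0.003, -0.003, -1.0]]
wrist_force: [-2.3, -0.5, 0.0]
opening: 0.237
```

```bash
python3 st.py
```

```text
19.35 p [0.5874 0.0442 0.0749] X 0.05658973941537063 lat 0.008506197950808921 yaw 66.0269418098614 Fd -1.3529741874751455 Fy -1.902926614664535 Fz 0.04240626620471882 T [-0.2108  0.5384  0.0978] 0.23688294051331302
```

>>> step_arm(moves=[{"dx": 0.0008, "dy": 0.0018, "dz": 0.0, "wx": 0.0, "wy": 0.0, "wz": 0.0, "grip": 0.018}])

```text
time_s: 19.45
eef_pos: [0.589, 0.0474, 0.075]
ee_rot: [[0.405, 0.914, -0.002], [0.914, -0.405, 0.001], [0.0, -0.003, -1.0]]
wrist_force: [-2.0, 1.6, -1.4]
opening: 0.241
```

```bash
python3 st.py
```

```text
19.45 p [0.589  0.0474 0.075 ] X 0.0530138140526624 lat 0.008338267365364901 yaw 66.09101588497117 Fd 0.6108162424263599 Fy -2.5137267324526205 Fz -1.3983116540754124 T [0.3188 0.3502 0.1529] 0.2406473531339424
```

>>> step_arm(moves=[{"dx": 0.0004, "dy": 0.0009, "dz": 0.0, "wx": 0.0, "wy": 0.0, "wz": 0.0, "grip": 0.018}, {"dx": 0.0, "dy": 0.0, "dz": 0.0, "wx": 0.0, "wy": 0.0, "wz": 0.0, "grip": 0.018}])

```text
time_s: 19.65
eef_pos: [0.5905, 0.0494, 0.0755]
ee_rot: [[0.404, 0.915, -0.0], [0.915, -0.404, 0.003], [0.002, -0.001, -1.0]]
wrist_force: [-0.3, 5.3, -0.4]
opening: 0.237
```

```bash
python3 st.py
```

```text
19.65 p [0.5905 0.0494 0.0755] X 0.05056094228014529 lat 0.007827014341751967 yaw 66.16991377703064 Fd 4.71856693914132 Fy -2.408165368731606 Fz -0.39906702562131413 T [0.9752 0.1349 0.0993] 0.23653838294343846
```

>>> step_arm(moves=[{"dx": 0.0004, "dy": 0.0009, "dz": 0.0, "wx": 0.0, "wy": 0.0, "wz": 0.0, "grip": 0.018}, {"dx": 0.0, "dy": 0.0, "dz": 0.0, "wx": 0.0, "wy": 0.0, "wz": 0.0, "grip": 0.018}])

```text
time_s: 19.85
eef_pos: [0.5905, 0.0495, 0.0754]
ee_rot: [[0.405, 0.914, -0.001], [0.914, -0.405, 0.001], [0.001, -0.001, -1.0]]
wrist_force: [-0.1, 4.9, -1.0]
opening: 0.241
```

```bash
python3 st.py;  python3 - <<'E'
from h import *
wsnap('w18',(190,40,330,145),5.5)
E
```

```text
19.85 p [0.5905 0.0495 0.0754] X 0.0504939565069841 lat 0.007839167194397652 yaw 66.13170722008924 Fd 4.462834420430232 Fy -2.0499764775425864 Fz -1.027832390539096 T [0.9535 0.196  0.0986] 0.24052003223219434
19.85 [0.5904999  0.04945711 0.07543666] [-0.05762526  4.91107894 -1.02783239] 0.24052003223219434
```

View pics/w18r.png

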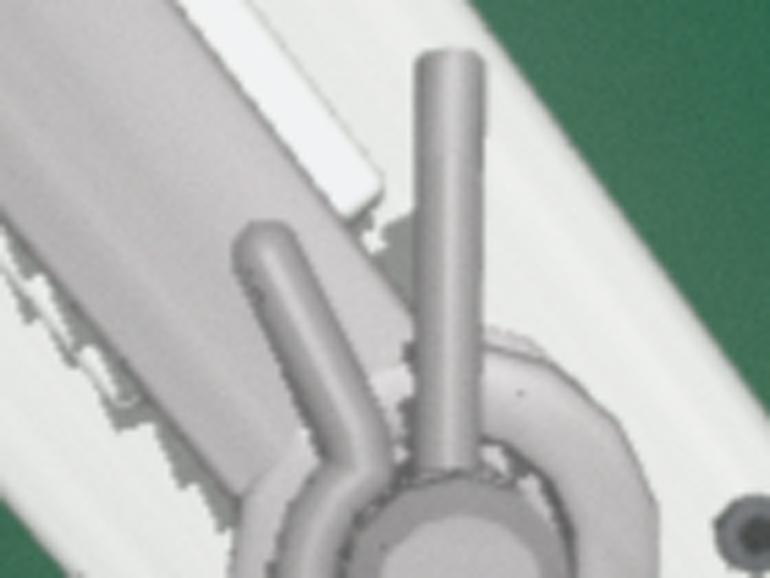

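>>> step_arm(moves=[{"dx": 0.0003, "dy": 0.0007, "dz": 0.0, "wx": 0.0, "wy": 0.0, "wz": 0.0, "grip": 0.018}, {"dx": 0.0, "dy": 0.0, "dz": 0.0, "wx": 0.0, "wy": 0.0, "wz": 0.0, "grip": 0.018}])

```text
time_s: 20.1
eef_pos: [0.5905, 0.0495, 0.0754]
ee_rot: [[0.405, 0.914, -0.001], [0.914, -0.405, 0.0], [-0.0, -0.001, -1.0]]
wrist_force: [-2.7, 3.6, -0.8]
opening: 0.236
```

```bash
python3 st.py
```

```text
20.1 p [0.5905 0.0495 0.0754] X 0.050447344255350086 lat 0.007827766450242805 yaw 66.09389562958324 Fd 2.2157822448115354 Fy -3.9330343853556595 Fz -0.7882008744216262 T [1.0417 0.2877 0.1943] 0.2360248119267675
```

>>> step_arm(moves=[{"dx": -0.0003, "dy": 0.0008, "dz": 0.0, "wx": 0.0, "wy": 0.0, "wz": 0.0, "grip": 0.018}, {"dx": 0.0, "dy": 0.0, "dz": 0.0, "wx": 0.0, "wy": 0.0, "wz": 0.0, "grip": 0.018}])

```text
time_s: 20.3
eef_pos: [0.5904, 0.0497, 0.0754]
ee_rot: [[0.406, 0.914, -0.001], [0.914, -0.406, -0.001], [-0.001, -0.001, -1.0]]
wrist_force: [-1.0, 2.5, -0.3]
opening: 0.237
```

```bash
python3 st.py
```

```text
20.3 p [0.5904 0.0497 0.0754] X 0.050331488597840465 lat 0.008040280756739501 yaw 66.05585058441751 Fd 1.9240657348983312 Fy -1.9184672822086797 Fz -0.26567231800875524 T [0.5694 0.1794 0.1431] 0.2370176945613123
```

>>> step_arm(moves=[{"dx": 0.0, "dy": 0.0008, "dz": 0.0, "wx": 0.0, "wy": 0.0, "wz": 0.0, "grip": 0.018}, {"dx": 0.0, "dy": 0.0, "dz": 0.0, "wx": 0.0, "wy": 0.0, "wz": 0.0, "grip": 0.018}])

```text
time_s: 20.5
eef_pos: [0.5904, 0.0501, 0.0753]
ee_rot: [[0.406, 0.914, -0.001], [0.914, -0.406, -0.002], [-0.002, -0.0, -1.0]]
wrist_force: [0.2, -0.1, -0.3]
opening: 0.237
```

```bash
python3 st.py
```

```text
20.5 p [0.5904 0.0501 0.0753] X 0.049963637687795256 lat 0.0081600097975166 yaw 66.0326613106317 Fd -0.036528996725922434 Fy 0.1828767660348331 Fz -0.33964246473534854 T [0.1414 0.0604 0.0627] 0.23723461579865426
```

>>> step_arm(moves=[{"dx": 0.0, "dy": 0.0, "dz": 0.0, "wx": 0.0, "wy": 0.0, "wz": 0.0, "grip": 0.045}, {"dx": 0.0, "dy": 0.0, "dz": 0.0, "wx": 0.0, "wy": 0.0, "wz": 0.0, "grip": 0.045}, {"dx": 0.0, "dy": 0.0, "dz": 0.0, "wx": 0.0, "wy": 0.0, "wz": 0.0, "grip": 0.045}, {"dx": 0.0, "dy": 0.0, "dz": 0.02, "wx": 0.0, "wy": 0.0, "wz": 0.0, "grip": 0.045}, {"dx": 0.0, "dy": 0.0, "dz": 0.04, "wx": 0.0, "wy": 0.0, "wz": 0.0, "grip": 0.045}, {"dx": -0.01, "dy": -0.03, "dz": 0.04, "wx": 0.0, "wy": 0.0, "wz": 0.0, "grip": 0.045}, {"dx": -0.01, "dy": -0.03, "dz": 0.02, "wx": 0.0, "wy": 0.0, "wz": 0.0, "grip": 0.045}, {"dx": 0.0, "dy": 0.0, "dz": 0.0, "wx": 0.0, "wy": 0.0, "wz": 0.0, "grip": 0.045}, {"dx": 0.0, "dy": 0.0, "dz": 0.0, "wx": 0.0, "wy": 0.0, "wz": 0.0, "grip": 0.045}])

```text
time_s: 21.4
eef_pos: [0.5707, -0.0092, 0.1953]
ee_rot: [[0.407, 0.913, 0.0], [0.913, -0.407, -0.0], [0.0, 0.0, -1.0]]
wrist_force: [-0.5, 0.1, -1.2]
opening: 0.527
```

```bash
python3 st.py
python3 - <<'E'
from h import *
c=wsnap('w19'); print(proj(c,[.6182,.0924,.056]))
snap('top','t9')
crop('w19',160,20,360,170,4,'w19c')
E
```

```text
21.4 p [ 0.5707 -0.0092  0.1953] X 0.11215255374347302 lat 0.002046909362277055 yaw 65.98319384382583 Fd -0.1326240422163492 Fy -0.49808059981216773 Fz -1.236845794247872 T [-0.0549 -0.0102  0.0061] 0.5268480821935241
21.4 [ 0.57071235 -0.00923035  0.19527268] [-0.50899227  0.08142651 -1.23684579] 0.5268480821935241
[256.39505538  41.12050875]
```

View pics/w19c.png

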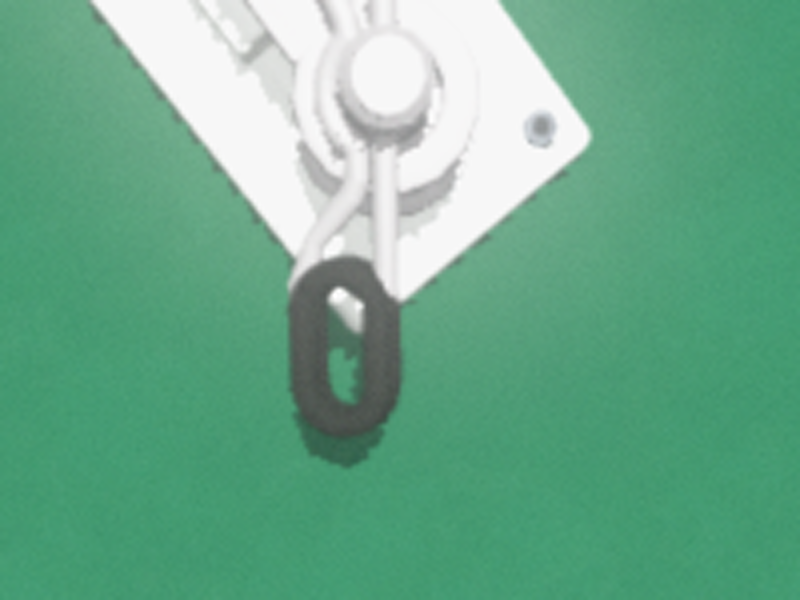

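View pics/t9.png

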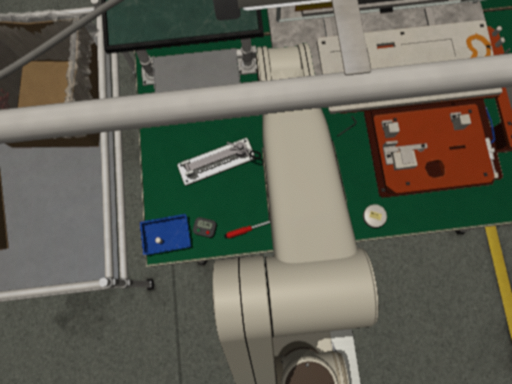

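Run:
```python
from h import *
c=wcam('w19'); L=ray(c,(345/4+160-.4,347/4+20-.4),.061); d=np.array([.4067,.9135]);l=np.array([-.9135,.4067])
st=ray(c,(388/4+160-.4,75/4+20-.4),.07);q=st[:2]-L[:2];print(L,st,'along',q@d,'lat',q@l)
env.job_done()
```

```text
[0.59095621 0.05170062 0.061     ] [0.61807335 0.09203529 0.07      ] along 0.04787426549153184 lat -0.0083673970626531
the job is handed in; nothing more can be done
```

The carrier is locked: the keeper bar is down over the stud, and the hairpin clip is through the cross hole and snapped home. I handed the job in at about 21.5 s of the 72 s allowed.

**Bar:** I pushed it down with the closed fingertips until it seated. The tips stopped at 50 mm, which is the bar's stated top height, and the force rose there to about 9 N.

**Hole direction:** A low wrist-camera view put the hole about 50° off the carrier's x axis. I took the clip by its loop and entered the hole along that line. The leg went in without measurable resistance.

**Clip:**
- The sprung leg rode over the shank at about 7 to 8 N, slightly above the stated 3 to 7 N.
- The force then fell and reversed as the clip pulled itself in, and I eased the arm forward until the force read zero.
- I let go and backed the arm away.

**Last checks:**
- The wrist picture shows the bow hugging the shank above the bar, with the leg out the far side.
- The loop measured 47.9 mm behind the stud and 8.4 mm to the side, against 48 and 8 mm when home.
- The last top picture shows the tin, timer and screwdriver still in place. The arm hid the marker, so I did not confirm it. I did not go near it below about 0.17 m.

No check failed.

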